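# Put the hot palette on keep-warm

### The arm

A 7-joint arm with a two-finger parallel gripper is mounted at the origin on the work surface. World frame = base frame: x ahead of the robot, y to its left, z up, the work surface at z = 0. Lengths are in m, angles in degrees, forces in N, time in s.
With the tool pointing down it reaches from about 0.4 to 0.9 m from the base axis. Payload 5.6 kg.
Tool frame: the origin (TCP) lies at the very end of the fingers, on their centre line; the grasp point (between the pads) lies 19 mm behind it (ctrl.hold_point_z is the distance from the TCP to the grasp point, in m); z points along the fingers, y is the line along which they close (so a half turn about z gives the same grasp; the last joint's range is limited). The gripper opens to 92 mm and grips with 3 to 60 N. Pads are 20 mm wide; open, the fingers measure 128 mm over their backs; the gripper's body (75 mm by 189 mm) begins 69 mm behind the grasp point.
Start: joints at [-75.86, 26.786, -0.665, 91.828, 0.344, 61.387, -3.226], TCP at [0.186, 0.623, 0.215] pointing down, gripper open.
Joint ranges: [-144.91, 144.91], [-17.63, 115.5], [-89.93, 88.59], [15.96, 139.68], [-74.01, 254.01], [8.47, 105.57], [-167.45, 167.45]. Speed limits (degrees/s): [147.25, 147.25, 180, 180, 180, 180, 180].

### API

Orientations are given as a 3x3 rotation matrix whose columns are the frame's x, y, z axes.
In Python, from workcell import sensors, read_camera, ticket, boxes_of, masks_of, ctrl gives the robot as it stands. The module is installed in compiled form; this text tells all that it offers.
- The arm moves only by the tool drive_tool, never from a script. Its argument "series" is a list of rows, each an object of numbers: "x", "y", "z": the shift along the tool's x, y, z in m; "yaw": the turn about the tool's z in degrees. A call has 1 to 20 rows; each row shifts and turns the commanded pose from where the row before left it, along the tool's axes as they then stand; what a row does not reach is not made up. A row lasts 1/10 s, in which the tool goes at most 50 mm and 8.59 degrees, less where a joint would pass 70% of its speed; a pose out of reach is approached as far as the arm can. A call is refused whole if a number of a shift passes 0.05 or a number of a turn 8.59, either way. A call with a gripper value outside its range is refused whole. "grip" is the finger opening in m, from 0 to 0.0919, set as the call begins (left out, the last holds). The fingers move at their own pace and stop on an object; "squeeze" is the grip in N (left out, the last holds). Time passes only in rows, so rows that do not move let the fingers close. It gives the time, the measured TCP pose, the force, the opening and the grip force at its end, in the units of the state.
- sensors.observe(): the state, without advancing time (a new reading comes with each control period).
- read_camera(name): name is "scene" or "side" or "wrist"; returns a dict with "frame" (400x640x3 uint8, red, green, blue), "z_map" (400x640 float32, m along the optical axis (not along the pixel's ray), 0 where there is no reading), "K" (3x3 intrinsics, pixels), "rvec" (rotation vector, rad) and "tvec" (3), from world to camera coordinates, as OpenCV has them. Camera axes: x right, y down, z forward; pixel columns grow to the right and rows downward; lengths in m; the calibration is good to about 2 mm. The wrist camera is an equidistant fisheye: a pixel r from the principal point sees the ray r / f radians off the axis. A picture is of the moment at which its call begins.
- ticket.sign_off(): hands the job in; it is judged then, once.
Trained networks look in a picture, given as the dict that the camera call returned (one of the last four; its "shot" number tells which), for a name from the list of things; names that differ only in an ending like _2 or _b are one class to them, and where a whole thing is asked for, a point or a joint stands for the part that bears it (a point fixed in the world has none). Each returns a list of dicts, best first, with "p" (0 to 1); they miss things now and then, are a little off and sometimes report something else, mostly with a low value. They report only what shows in the picture. A call takes as long as a camera call. They do not tell look-alikes from the thing itself.
- boxes_of(picture, name): "location" ([x, y, z] in m, in world coordinates, good to about 4 mm: the middle of the surface that is visible of it).
- masks_of(picture, name): "pixels" (400x640 bool, what is visible of it).
The state is a dict: "time": time; "q": joint angles; "joint_velocities": joint speeds; "joint_efforts": joint torques, N m; "ee_pos": TCP position; "tool_rot": TCP orientation; "wrist_force": force on the tool from outside, world axes, zero at the start; "wrist_torque": the same for the moment, N m; "finger_gap": finger opening in m; "finger_force": force on a finger pad.
Only numpy, scipy, OpenCV 4.12 (cv2) and the standard library are available. Lean on these libraries where they do the work, as an engineer would, in place of code of your own. Each camera call takes 0.05 s, during which the arm holds its last target. There are 200 camera calls.

### The job

The painter is taking a break from the hot wax palette. Hang the scraper that lies on the hot plate by its eye on the free peg of the tool rail, and turn the palette's thermostat dial down to its keep-warm mark (the small ring printed outside the scale, at the third long mark from the scale's start). Leave the wax tins standing where they are on the plate.

Things in the scene. Friction and masses are not known exactly. Their poses are not given: they have to be found in the camera images.
- palette: the hot palette, an electric hot-plate box 250 x 380 mm (x, y) and 70 mm high, fixed. Origin on the table under its centre; x points away from its user, y along its length to the user's left, z up. The bare aluminium plate is its left part (y -70 to +187 mm, top at z 70 mm); the control strip with the dial is its right part (y -189 to -73 mm, top at z 64 mm)
- dial_axis (a point): point fixed on the control strip's surface (z 64 mm) where the dial's upright axis meets it, at (0, -134 mm) of the palette; its axes are the palette's
- warm_mark (a point): point fixed on the strip: the centre of the printed keep-warm ring (11 mm across), 54.5 mm from the dial axis, outside the third long mark of the scale
- dial (a joint): angle of the thermostat dial, rad: 0 (stop, scale start) to 4.71 (stop, scale end), growing clockwise seen from above; starts at 3.2 to 4.5. In the palette's frame the pointer looks 135 deg minus this angle, counter-clockwise from the palette's x. Long marks every 0.524 rad from 0; exactly on the keep-warm mark at 1.047. No spring or detents: it stays where it is left
- dial_pointer (a point): pointed end of the black dial's bar, 38 mm from the axis, 30 mm above the strip; turns with the dial, x outwards. The dial: a skirt disc 66 mm across, up to 8 mm above the strip, with a straight bar across it, 14 mm thick, 8 to 31 mm above the strip, flat sides reaching 33 mm towards the pointer and 37 mm towards the tail; a white line on top marks the pointer half
- dial_tail (a point): blunt end of the dial's bar, 37 mm from the axis, 30 mm above the strip; turns with the dial. The dial is stiff with old wax: friction about 0.35 N m, so about 12 N sideways on the bar 30 mm from the axis. Its flat sides can be pushed with shut fingertips, or pinched firmly. The strip is free all round the dial
- scraper: the wax scraper, about 191 mm long, 0.1 to 0.15 kg, lying flat on the plate. Origin under the handle's middle; x along the handle towards the eye, z up off its flat side. Wooden handle 100 mm long (x -50 to 50), 22 mm wide, 14 mm thick; steel blade 50 mm wide, 4 mm thick, at x -75 to -109 mm; wire eye at the +x end. It balances about 36 mm from the origin towards the blade
- scraper_grip (a point): middle of the scraper's handle, 7 mm above its underside; axes as the scraper's
- scraper_eye (a point): centre of the scraper's eye, 65 mm from the origin along x and 7 mm above its underside: a flat ring of 5 mm wire, 24 mm clear inside, 34 mm outside, lying in the scraper's x-y plane
- rail: the tool rail, fixed: a flat steel bar 264 mm long (y), 26 mm high, 8 mm thick, centred 255 mm above the table on two posts at y -125 and +125 mm. Origin on the table below the bar's front face; its x points away from the robot. Three pegs, 80 mm apart (y -80, 0, +80 mm), stand out of the bar's front face; two carry other tools, and which one is free changes
- peg_free: the free peg, fixed on the rail: a round steel rod 8 mm thick and 50 mm long that rises at 40 deg towards the robot, out of a 4 mm clip plate 22 mm wide and 30 mm high. Origin on the bar's front face; x as the rail's, z up; the peg runs from (-4, 0, 0) mm to (-42, 0, 32) mm
- peg_root (a point): where the free peg leaves its clip plate, on the peg's axis
- peg_tip (a point): the free end of the free peg, on its axis
- peg_mid (a point): middle of the free peg, on its axis, 25 mm from root and tip
- peg_knife: like peg_free, with a palette knife hanging on it down to about 190 mm below the peg (free to swing)
- peg_brush: like peg_free, with a wide brush hanging on it down to about 170 mm below the peg (free to swing)
- tin0: a closed aluminium wax tin, 57 mm across, 34 mm high, loose on the plate near its left edge; origin under its centre
- tin1: a second such tin beside it
- tin2: a third such tin
There are look-alikes about, which are no part of the job. What is shaped like the scraper but pink or yellow is not meant.

How it is judged (in metres and radians):
At the end, for the whole second after the job is handed in: The dial's pointer is at the keep-warm mark within 0.10 rad (joint 0.947 to 1.147); the scraper hangs from the free peg by its eye: eye centre within 45 mm of the peg's middle, handle within 0.35 rad of upright with the eye uppermost, bearing on the peg, and nearly still (under 0.1 m/s) (value of joint dial between 0.947 and 1.147 rad and distance between scraper_eye and peg_mid below 0.045 m and angle between scraper's own x axis and vertical below 0.35 rad and contact force between scraper and peg_free above 0.3 N and linear speed of scraper below 0.1 m/s); the robot touches nothing.
It fails at once if a wax tin is tipped or pushed more than 25 mm from its place (distance of any of tin0, tin1, tin2 from where it was at the start of the episode above 0.025 m or angle between any of tin0, tin1, tin2's own z axis and vertical above 0.5 rad).
It also fails if it takes over 64 s, if anything falls off the work surface, if the arm or the gripper's body presses on something with over 40 N, if the wrist force passes 120 N, or if a joint passes its speed limit or range.

## Working session

There is one attempt and no reset: what is moved stays moved. The work goes in short steps, Python scripts to look and compute and a tool call to move; the robot and the scene stay as the last step left them, time stands still between calls to the robot, and variables do not carry over. Pictures are saved under pics/ and viewed, at most 10 in all, crops included, and the job is handed in when it is done.

Besides the shell and the picture viewer there is one more tool, called as name(argument=value, ...) on one line, values as JSON. drive_tool: Moves the arm, as the interface text tells. Its arguments: {"type":"object","properties":{"series":{"type":"array"},"grip":{"type":"number"},"squeeze":{"type":"number"}},"required":["series"]}

```bash
mkdir -p pics; cat > h.py <<'E'
import numpy as np, cv2
from workcell import sensors, read_camera, ticket, boxes_of, masks_of, ctrl
def world(p, mask):
    z=p["z_map"]; v,u=np.nonzero(mask&(z>0)); d=z[v,u]
    K=np.array(p["K"]); R=cv2.Rodrigues(np.array(p["rvec"]))[0]; t=np.array(p["tvec"]).ravel()
    c=np.stack([(u-K[0,2])/K[0,0]*d,(v-K[1,2])/K[1,1]*d,d],1)
    return (c-t)@R
def save(p,n): cv2.imwrite("pics/"+n,cv2.cvtColor(p["frame"],cv2.COLOR_RGB2BGR))
np.set_printoptions(precision=4,suppress=True)
E
python3 - <<'E'
from h import *
s=sensors.observe(); print(s["time"],s["tool_rot"],ctrl.hold_point_z)
for n in ["scene","side"]:
    p=read_camera(n); save(p,n+"0.png"); R=cv2.Rodrigues(np.array(p["rvec"]))[0]
    print(n,-R.T@np.array(p["tvec"]).ravel(), p["K"][0][0])
    for k in ["palette","dial","scraper","scraper_eye","rail","peg_free","peg_tip","peg_root","dial_pointer","dial_tail","warm_mark","dial_axis","tin0","peg_knife","peg_brush"]:
        print(k,[(round(b["p"],2),np.round(b["location"],3).tolist()) for b in boxes_of(p,k)][:5])
E
```

```text
0.0 [[-0.9583  0.2858 -0.0004]
 [ 0.2858  0.9583 -0.0017]
 [-0.0001 -0.0018 -1.    ]] 0.0187
scene [1.2606 0.6081 1.2324] 508.13710572406046
palette [(0.72, [0.581, -0.174, 0.071]), (0.62, [0.514, 0.365, 0.189]), (0.47, [0.597, 0.22, 0.269])]
dial [(0.82, [0.577, -0.308, 0.071])]
scraper [(0.88, [0.249, -0.267, 0.009]), (0.87, [0.497, -0.165, 0.075]), (0.82, [0.346, -0.562, 0.008]), (0.68, [0.639, -0.536, 0.01])]
scraper_eye [(0.88, [0.252, -0.262, 0.009]), (0.84, [0.64, -0.539, 0.007]), (0.71, [0.349, -0.564, 0.01]), (0.68, [0.498, -0.161, 0.082]), (0.4, [0.58, -0.178, 0.069])]
rail [(0.63, [0.577, 0.328, 0.096]), (0.54, [0.43, -0.055, 0.101]), (0.28, [0.579, -0.169, 0.069])]
peg_free [(0.47, [0.601, 0.225, 0.271])]
peg_tip [(0.59, [0.597, 0.222, 0.271]), (0.3, [0.507, -0.03, 0.099])]
peg_root [(0.37, [0.58, -0.176, 0.067])]
dial_pointer [(0.64, [0.58, -0.307, 0.069])]
dial_tail [(0.68, [0.578, -0.309, 0.073])]
warm_mark [(0.93, [0.58, -0.17, 0.072])]
dial_axis [(0.76, [0.58, -0.18, 0.069])]
tin0 [(0.82, [0.431, -0.051, 0.1]), (0.76, [0.594, -0.007, 0.105]), (0.69, [0.508, -0.027, 0
[... 465 characters left out ...]
.64, [0.244, -0.279, 0.01]), (0.64, [0.341, -0.573, 0.014])]
rail [(0.64, [0.583, 0.319, 0.112]), (0.53, [0.606, 0.242, 0.262])]
peg_free [(0.38, [0.608, 0.239, 0.261]), (0.23, [0.482, -0.17, 0.081])]
peg_tip [(0.49, [0.608, 0.243, 0.258]), (0.18, [0.558, 0.298, 0.168])]
peg_root []
dial_pointer [(0.95, [0.563, -0.315, 0.071])]
dial_tail [(0.79, [0.561, -0.312, 0.077]), (0.57, [0.56, 0.298, 0.169])]
warm_mark [(0.63, [0.522, -0.236, 0.067])]
dial_axis [(0.61, [0.516, -0.23, 0.069])]
tin0 [(0.73, [0.58, -0.021, 0.102]), (0.62, [0.494, -0.039, 0.105]), (0.61, [0.414, -0.065, 0.104])]
peg_knife [(0.7, [0.51, 0.363, 0.193]), (0.36, [0.513, -0.23, 0.069])]
peg_brush [(0.6, [0.559, 0.298, 0.166])]
```

View pics/scene0.png

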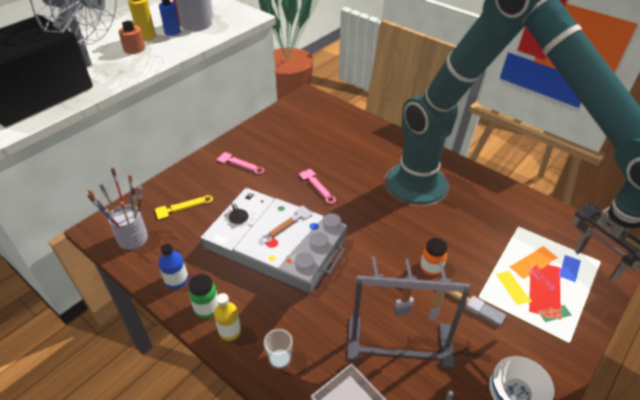

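View pics/side0.png

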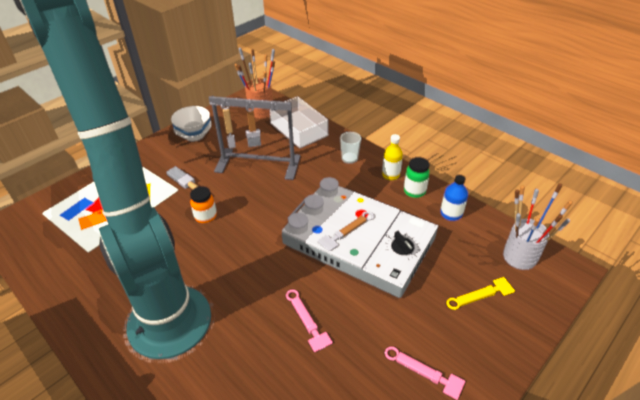

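The scene view shows the wooden scraper on the plate at about (285,227), with the eye towards (305,212). The dial is at (238,215), and three tins stand at (333,225), (318,243) and (305,262). The rail spans (355,285)–(465,290), and its free peg is the left one at (375,268). The side view agrees: free peg near (290,105), dial at (402,243), scraper at (347,230) with its eye at (370,217).

```bash
python3 - <<'E'
from h import *
allp=[]
for n in ["scene","side"]:
    p=read_camera(n); P=world(p,np.ones((400,640),bool)); 
    v,u=np.nonzero(p["z_map"]>0); C=p["frame"][v,u]
    # palette top
    m=(P[:,2]>.05)&(P[:,2]<.08)&(P[:,0]>.35)&(P[:,0]<.8)&(P[:,1]>-.45)&(P[:,1]<.06)
    Q=P[m]; hp=cv2.convexHull(Q[:,:2].astype(np.float32))
    print(n,"palette rect",cv2.minAreaRect(hp), np.median(Q[:,2]))
    # rail bar
    m=(P[:,2]>.235)&(P[:,2]<.30)&(P[:,0]>.45)&(P[:,0]<.75)&(P[:,1]>.15)&(P[:,1]<.55)
    Q=P[m]; print("rail",len(Q),cv2.minAreaRect(Q[:,:2].astype(np.float32)))
    m2=Q[:,2]<.27; print(cv2.minAreaRect(Q[m2][:,:2].astype(np.float32)), Q[:,2].min(),Q[:,2].max())
    allp.append((P,C))
    for k in ["scraper","dial"]:
        for b in masks_of(p,k):
            W=world(p,b["pixels"]); c=np.median(W,0)
            if c[2]<.05: continue
            r=W[:,:2]-W[:,:2].mean(0); U,S,V=np.linalg.svd(r,full_matrices=False); a=r@V[0]
            print(k,b["p"],len(W),c,W[:,:2].mean(0),"axis",V[0],np.degrees(np.arctan2(V[0][1],V[0][0])),"ext",a.min(),a.max())
np.savez("c.npz",a=np.vstack([q[0] for q in allp]),c=np.vstack([q[1] for q in allp]))
# top-down orthographic map, 1.2 px/mm
P=np.vstack([q[0] for q in allp]);C=np.vstack([q[1] for q in allp])
im=np.zeros((560,700,3),np.uint8)
o=np.argsort(P[:,2]);P=P[o];C=C[o]
s=700.; r=((.85-P[:,0])*s+0).astype(int); c=((.5-P[:,1])*s).astype(int)
ok=(r>=0)&(r<560)&(c>=0)&(c<700)
for dr in(0,1):
  for dc in (0,1): im[np.clip(r[ok]+dr,0,559),np.clip(c[ok]+dc,0,699)]=C[ok]
cv2.imwrite("pics/top.png",im[:,:,::-1])
E
```

```text
scene palette rect ((0.5422942638397217, -0.18090857565402985), (0.25625354051589966, 0.38442784547805786), 12.359636306762695) 0.06760039771688614
rail 1403 ((0.598515510559082, 0.3855589032173157), (0.3477041721343994, 0.21544180810451508), 73.14376831054688)
((0.6003487706184387, 0.39160966873168945), (0.33505940437316895, 0.21544180810451508), 73.14376831054688) 0.23528018049051613 0.2918151880788436
scraper 0.75 475 [ 0.5021 -0.1637  0.0793] [ 0.501  -0.1646] axis [ 0.9988 -0.0491] -2.8171720021663145 ext -0.14464504418663462 0.10431236634992526
scraper 0.69 360 [ 0.598  -0.0083  0.1016] [ 0.596  -0.0099] axis [0.7435 0.6687] 41.96905789485951 ext -0.03401167211345632 0.02242749301691532
dial 0.79 256 [ 0.5797 -0.305   0.0738] [ 0.5776 -0.3055] axis [0.2338 0.9723] 76.4803060426964 ext -0.04049603074656509 0.0326258247246812
side palette rect ((0.602114200592041, -0.17522549629211426), (0.38382577896118164, 0.3927243947982788), 13.048259735107422) 0.06807695956469971
rail 763 ((0.5936643481254578, 0.3846944272518158), (0.34916290640830994, 0.21607370674610138), 73.39764404296875)
((0.5954180359840393, 0.39057648181915283), (0.3368871510028839, 0.21607370674610138), 73.39764404296875) 0.23518499158752737 0.2921807318881055
scraper 0.72 497 [ 0.4825 -0.1679  0.0806] [ 0.4874 -0.1668] axis [-0.9956  0.0932] 174.65385804163952 ext -0.11326106757996314 0.07747904936213239
scraper 0.71 8780 [ 0.5152 -0.2317  0.0669] [ 0.5209 -0.2202] axis [ 0.3075 -0.9515] -72.08946967323695 ext -0.2563313460459102 0.16774893975354824
dial 0.77 405 [ 0.5605 -0.3128  0.0749] [ 0.5624 -0.313 ] axis [-0.2979 -0.9546] -107.33029432540643 ext -0.043181995260819624 0.03606183576251544
```

View pics/top.png

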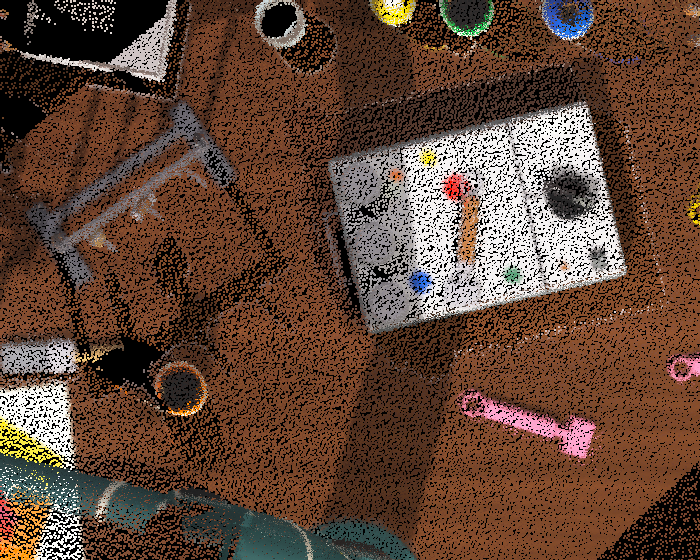

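The top-down map agrees with the task data: palette centre near (0.542,-0.181) at a yaw of about 12.5°, and rail yaw about 33°. The free peg is the rail's right (-y) one, and the scraper's eye points at about -6°. Next I'll move above the palette for a close look.

drive_tool(series=[{"z": -0.03,"yaw": -5.3},{"z": -0.045,"yaw": -5.3},{"z": -0.045},{"x": -0.0277,"y": -0.0396},{"x": -0.0277,"y": -0.0396},{"x": -0.0277,"y": -0.0396},{"x": -0.0277,"y": -0.0396},{"x": -0.0277,"y": -0.0396},{"x": -0.0277,"y": -0.0396},{"x": -0.0277,"y": -0.0396},{"x": -0.0277,"y": -0.0396},{"x": -0.0277,"y": -0.0396},{"x": -0.0277,"y": -0.0396}], grip=0.07, squeeze=50)

```text
schema error: expected keys x, y, z, yaw
```

drive_tool(series=[{"x": -0.017,"y": -0.0451},{"x": -0.017,"y": -0.0451},{"x": -0.017,"y": -0.0451},{"x": -0.017,"y": -0.0451},{"x": -0.017,"y": -0.0451},{"x": -0.017,"y": -0.0451},{"x": -0.017,"y": -0.0451},{"x": -0.017,"y": -0.0451},{"x": -0.017,"y": -0.0451},{},{},{}])

```text
schema error: expected keys x, y, z, yaw
```

```bash
cat >> h.py <<'E'
def wrist_world(p):
    z=p["z_map"]; K=np.array(p["K"]); R=cv2.Rodrigues(np.array(p["rvec"]))[0]; t=np.array(p["tvec"]).ravel()
    v,u=np.mgrid[0:400,0:640]; a=(u-K[0,2])/K[0,0]; b=(v-K[1,2])/K[1,1]; th=np.hypot(a,b)
    k=np.where(th>1e-6,np.tan(np.clip(th,0,1.5))/np.maximum(th,1e-6),1)
    c=np.stack([a*k*z,b*k*z,z],-1)
    return (c-t)@R, (z>0)&(th<1.4)
def ortho(P,C,x0,x1,y0,y1,s):
    h,w=int((x1-x0)*s),int((y1-y0)*s); im=np.zeros((h,w,3),np.uint8)
    o=np.argsort(P[:,2]);P=P[o];C=C[o]
    r=((x1-P[:,0])*s).astype(int);c=((y1-P[:,1])*s).astype(int)
    for dr in(0,1,-1):
        for dc in(0,1,-1):
            rr,cc=r+dr,c+dc;ok=(rr>=0)&(rr<h)&(cc>=0)&(cc<w);im[rr[ok],cc[ok]]=C[ok]
    return im
E
python3 - <<'E'
from h import *
s=sensors.observe(); print(s["time"],s["ee_pos"],s["q"])
p=read_camera("wrist"); save(p,"w1.png")
P,ok=wrist_world(p); C=p["frame"]; np.savez("w1.npz",P=P,C=C,ok=ok)
R=cv2.Rodrigues(np.array(p["rvec"]))[0];print(-R.T@np.array(p["tvec"]).ravel(),R[2],p["K"][0][0])
for k in ["scraper","scraper_eye","scraper_grip","dial","dial_pointer","dial_tail","tin0"]:
    print(k,[(round(b["p"],2),np.round(b["location"],4).tolist()) for b in boxes_of(p,k)][:4])
im=ortho(P[ok],C[ok],.40,.70,-.40,0.0,1800)
cv2.imwrite("pics/o1.png",im[:,:,::-1])
E
```

```text
1.9 [0.1858 0.6229 0.2146] [-75.8588  26.7871  -0.6648  91.8275   0.3429  61.3853  -3.2266]
[0.1091 0.6458 0.3846] [ 0.2733 -0.0823 -0.9584] 309.70691628693146
scraper []
scraper_eye []
scraper_grip [(0.72, [0.261, -0.1982, 0.0085]), (0.69, [0.4961, -0.3247, 0.0622]), (0.53, [0.552, -0.3081, 0.0738])]
dial []
dial_pointer [(0.61, [0.5523, -0.3088, 0.0734])]
dial_tail [(0.42, [0.5504, -0.3135, 0.0716])]
tin0 [(0.41, [0.4949, -0.3252, 0.0628]), (0.16, [0.4717, 0.3996, 0.0082])]
```

View pics/o1.png

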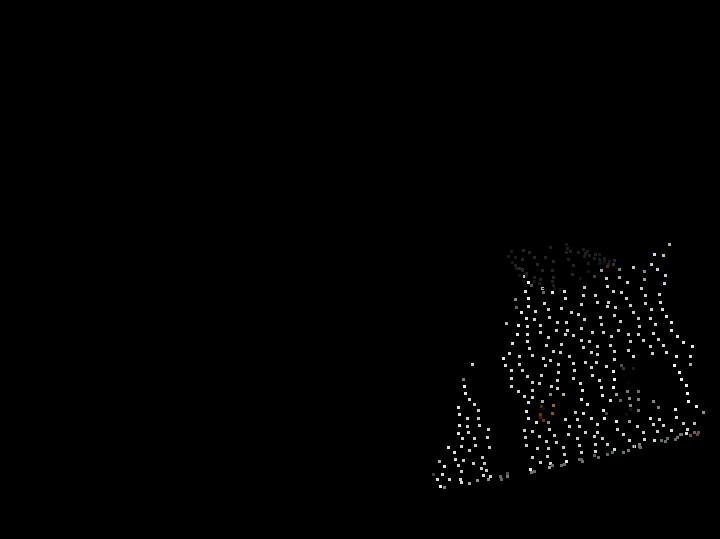

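The moves were refused because every row needs all four keys, so that ortho picture shows only a few distant points. I'll resend them.

drive_tool(series=[{"x": 0,"y": 0,"z": -0.03,"yaw": -5.3},{"x": 0,"y": 0,"z": -0.045,"yaw": -5.3},{"x": 0,"y": 0,"z": -0.045,"yaw": 0},{"x": -0.0277,"y": -0.0396,"z": 0,"yaw": 0},{"x": -0.0277,"y": -0.0396,"z": 0,"yaw": 0},{"x": -0.0277,"y": -0.0396,"z": 0,"yaw": 0},{"x": -0.0277,"y": -0.0396,"z": 0,"yaw": 0},{"x": -0.0277,"y": -0.0396,"z": 0,"yaw": 0},{"x": -0.0277,"y": -0.0396,"z": 0,"yaw": 0},{"x": -0.0277,"y": -0.0396,"z": 0,"yaw": 0},{"x": -0.0277,"y": -0.0396,"z": 0,"yaw": 0},{"x": -0.0277,"y": -0.0396,"z": 0,"yaw": 0},{"x": -0.0277,"y": -0.0396,"z": 0,"yaw": 0}], grip=0.07, squeeze=50)

```text
time: 3.6
ee_pos: [0.4204, 0.1982, 0.335]
tool_rot: [[-0.995, 0.105, 0.001], [0.105, 0.995, 0.001], [-0.001, 0.001, -1.0]]
wrist_force: [0.7, 0.4, -0.3]
finger_gap: 0.0704
finger_force: 0.0
```

drive_tool(series=[{"x": -0.017,"y": -0.0451,"z": 0,"yaw": 0},{"x": -0.017,"y": -0.0451,"z": 0,"yaw": 0},{"x": -0.017,"y": -0.0451,"z": 0,"yaw": 0},{"x": -0.017,"y": -0.0451,"z": 0,"yaw": 0},{"x": -0.017,"y": -0.0451,"z": 0,"yaw": 0},{"x": -0.017,"y": -0.0451,"z": 0,"yaw": 0},{"x": -0.017,"y": -0.0451,"z": 0,"yaw": 0},{"x": -0.017,"y": -0.0451,"z": 0,"yaw": 0},{"x": -0.017,"y": -0.0451,"z": 0,"yaw": 0},{"x": 0,"y": 0,"z": 0,"yaw": 0},{"x": 0,"y": 0,"z": 0,"yaw": 0}])

```text
time: 4.7
ee_pos: [0.5291, -0.2205, 0.3342]
tool_rot: [[-0.994, 0.107, -0.001], [0.107, 0.994, -0.0], [0.001, -0.0, -1.0]]
wrist_force: [0.7, 1.0, -0.6]
finger_gap: 0.0699
finger_force: 0.0
```

```bash
python3 - <<'E'
from h import *
s=sensors.observe(); print(s["time"],s["ee_pos"],s["q"],s["tool_rot"])
p=read_camera("wrist"); save(p,"w2.png")
P,ok=wrist_world(p); C=p["frame"]; np.savez("w2.npz",P=P,C=C,ok=ok)
for k in ["scraper","scraper_eye","dial","dial_pointer","dial_tail"]:
    print(k,[(round(b["p"],2),np.round(b["location"],4).tolist()) for b in boxes_of(p,k)][:4])
im=ortho(P[ok],C[ok],.40,.70,-.40,0.0,1800)
cv2.imwrite("pics/o2.png",im[:,:,::-1])
E
```

```text
4.7 [ 0.5291 -0.2205  0.3342] [-12.1074  14.9561  38.8011  96.4321  -9.7527  72.0954 112.6105] [[-0.9942  0.1072 -0.0009]
 [ 0.1072  0.9942 -0.0002]
 [ 0.0009 -0.0003 -1.    ]]
scraper [(0.88, [0.4812, -0.169, 0.0818]), (0.88, [0.3408, -0.5567, 0.0063]), (0.71, [0.6258, -0.5372, 0.0087]), (0.47, [0.278, -0.1903, 0.0121])]
scraper_eye [(0.91, [0.4773, -0.1667, 0.0738]), (0.76, [0.3457, -0.5557, 0.0102]), (0.67, [0.6261, -0.5356, 0.0076]), (0.41, [0.2807, -0.1924, 0.0072])]
dial [(0.91, [0.5655, -0.3078, 0.0704])]
dial_pointer [(0.98, [0.5664, -0.3087, 0.0744])]
dial_tail [(0.81, [0.5624, -0.3103, 0.0701]), (0.35, [0.4796, -0.1707, 0.0793])]
```

View pics/o2.png

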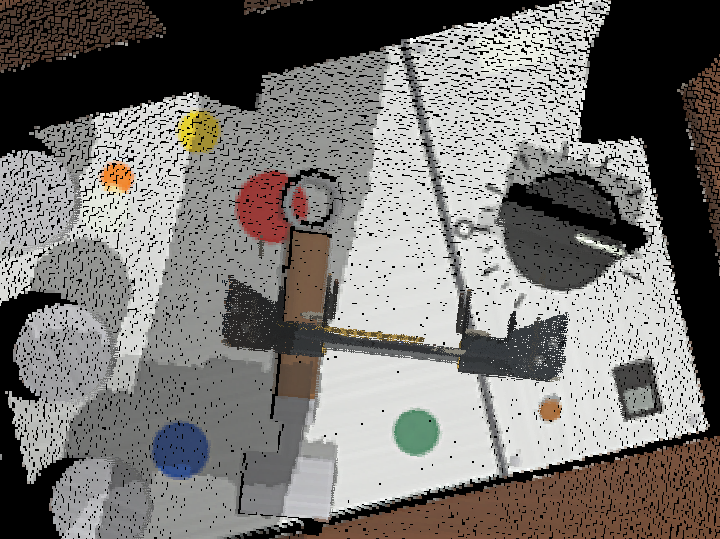

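The close ortho view shows the eye at about (312,201), the handle running down to (298,395), and the blade near (288,485). The dial's skirt is centred at (560,231), with its white pointer line at (578,238)–(625,253). The keep-warm ring is at (464,228), which matches the predicted dial axis of (0.571,-0.312). I'll refine these positions numerically.

```bash
python3 - <<'E'
from h import *
d=np.load("w2.npz"); P=d["P"];C=d["C"].astype(float);ok=d["ok"]
def ax(Q):
    m=Q[:,:2].mean(0); V=np.linalg.svd(Q[:,:2]-m,full_matrices=False)[2][0]; a=(Q[:,:2]-m)@V; b=(Q[:,:2]-m)@[-V[1],V[0]]
    return m,np.degrees(np.arctan2(V[1],V[0])),np.ptp(a),np.ptp(b),np.median(Q[:,2])
near=ok&(np.hypot(P[...,0]-.571,P[...,1]+.312)<.05)
b=near&(P[...,2]>.090)&(P[...,2]<.105); print("bar",b.sum(),ax(P[b]),cv2.minAreaRect(P[b][:,:2].astype(np.float32)))
w=b&(C.min(-1)>130); print("white",w.sum(),ax(P[w]) if w.sum()>3 else "")
s=near&(P[...,2]>.069)&(P[...,2]<.076)&(C.max(-1)<90); print("skirt",cv2.minEnclosingCircle(P[s][:,:2].astype(np.float32)))
reg=ok&(P[...,0]>.42)&(P[...,0]<.62)&(P[...,1]<-.12)&(P[...,1]>-.22)
top=reg&(P[...,2]>.079)&(P[...,2]<.09)&(C[...,0]-C[...,2]>30)
print("handle",top.sum(),ax(P[top]),cv2.minAreaRect(P[top][:,:2].astype(np.float32)))
e=reg&(P[...,2]>.0755)&(P[...,2]<.085)&(P[...,0]>.568); print("eye",e.sum(),cv2.minEnclosingCircle(P[e][:,:2].astype(np.float32)))
pl=reg&(P[...,2]<.0755)&(P[...,2]>.06);print("plate z",np.median(P[pl][:,2]))
E
```

```text
bar 507 (array([ 0.5701, -0.311 ]), np.float64(-108.91911048850803), np.float64(0.0766517805247538), np.float64(0.015658262304301736), np.float64(0.09496409616826079)) ((0.569966197013855, -0.31304433941841125), (0.07652469724416733, 0.01522055920213461), 69.74824523925781)
white 52 (array([ 0.5634, -0.3331]), np.float64(72.66264074430318), np.float64(0.07674880929316844), np.float64(0.007318877899079816), np.float64(0.09550400192002739))
skirt ((0.5701237320899963, -0.3119785785675049), 0.03148007020354271)
handle 928 (array([ 0.5246, -0.1688]), np.float64(-4.749547802252147), np.float64(0.10795640135716068), np.float64(0.021625855021555493), np.float64(0.08379200822009272)) ((0.5335060358047485, -0.16930507123470306), (0.02059120126068592, 0.10812605172395706), 85.92213439941406)
eye 218 ((0.5844363570213318, -0.17406992614269257), 0.018774565309286118)
plate z 0.0699881467534826
```

drive_tool(series=[{"x": 0,"y": 0,"z": 0,"yaw": 8},{"x": 0,"y": 0,"z": 0,"yaw": 8},{"x": 0,"y": 0,"z": 0,"yaw": 8},{"x": 0,"y": 0,"z": 0,"yaw": 8},{"x": 0,"y": 0,"z": 0,"yaw": 8},{"x": 0,"y": 0,"z": 0,"yaw": 8},{"x": 0,"y": 0,"z": 0,"yaw": 8},{"x": 0,"y": 0,"z": 0,"yaw": 8},{"x": 0,"y": 0,"z": 0,"yaw": 8},{"x": 0,"y": 0,"z": 0,"yaw": 8},{"x": 0,"y": 0,"z": 0,"yaw": 8},{"x": 0,"y": 0,"z": 0,"yaw": 8},{"x": 0,"y": 0,"z": 0,"yaw": 7.4},{"x": -0.0242,"y": 0.0231,"z": 0.02,"yaw": 0},{"x": -0.0242,"y": 0.0231,"z": 0.02,"yaw": 0},{"x": -0.0242,"y": 0.0231,"z": 0.02,"yaw": 0},{"x": 0,"y": 0,"z": 0.04,"yaw": 0},{"x": 0,"y": 0,"z": 0.04,"yaw": 0},{"x": 0,"y": 0,"z": 0,"yaw": 0}], grip=0.05, squeeze=60)

```text
time: 6.9
ee_pos: [0.5684, -0.3081, 0.1895]
tool_rot: [[0.331, 0.943, -0.008], [0.943, -0.331, 0.005], [0.002, -0.01, -1.0]]
wrist_force: [0.5, 0.8, -1.0]
finger_gap: 0.0501
finger_force: 0.0
```

```bash
python3 - <<'E'
from h import *
s=sensors.observe(); R=np.array(s["tool_rot"]); print(s["time"],s["ee_pos"],s["q"],R)
d=np.array([.570,-.312,.076])-s["ee_pos"]; print("tool delta",R.T@d,"a",np.degrees(np.arctan2(R[1,0],R[0,0])))
E
```

```text
6.9 [ 0.5684 -0.3081  0.1895] [ -9.0851  35.7035  50.7775  95.6588 -30.1337  63.9414  30.9921] [[ 0.3315  0.9434 -0.0085]
 [ 0.9435 -0.3314  0.0046]
 [ 0.0015 -0.0095 -1.    ]]
tool delta [-0.0033  0.0039  0.1134] a 70.6419511194438
```

drive_tool(series=[{"x": -0.003,"y": 0.0035,"z": 0.04,"yaw": 0},{"x": 0,"y": 0,"z": 0.04,"yaw": 0},{"x": 0,"y": 0,"z": 0.03,"yaw": 0},{"x": 0,"y": 0,"z": 0,"yaw": 0},{"x": 0,"y": 0,"z": 0,"yaw": 0}])

```text
time: 7.4
ee_pos: [0.5743, -0.3153, 0.0868]
tool_rot: [[0.331, 0.943, 0.002], [0.943, -0.331, -0.001], [-0.0, 0.002, -1.0]]
wrist_force: [-0.4, 0.2, 0.9]
finger_gap: 0.0499
finger_force: 0.0
```

drive_tool(series=[{"x": 0,"y": 0,"z": 0,"yaw": 0},{"x": 0,"y": 0,"z": 0,"yaw": 0},{"x": 0,"y": 0,"z": 0,"yaw": 0},{"x": 0,"y": 0,"z": 0,"yaw": 0},{"x": 0,"y": 0,"z": 0,"yaw": 0},{"x": 0,"y": 0,"z": 0,"yaw": 0}], grip=0)

```text
time: 8.0
ee_pos: [0.5697, -0.314, 0.0849]
tool_rot: [[0.333, 0.943, -0.006], [0.943, -0.333, 0.005], [0.002, -0.007, -1.0]]
wrist_force: [-9.4, 5.9, 9.1]
finger_gap: 0.0132
finger_force: 60.0
```

drive_tool(series=[{"x": 0,"y": 0,"z": 0,"yaw": 0},{"x": 0.001,"y": -0.004,"z": 0,"yaw": 0},{"x": 0,"y": 0,"z": 0.008,"yaw": 0},{"x": 0,"y": 0,"z": 0,"yaw": 0}], grip=0.03)

```text
time: 8.4
ee_pos: [0.5692, -0.3122, 0.0754]
tool_rot: [[0.332, 0.943, -0.001], [0.943, -0.332, 0.001], [0.0, -0.001, -1.0]]
wrist_force: [0.5, 0.6, 0.0]
finger_gap: 0.0296
finger_force: 0.0
```

drive_tool(series=[{"x": 0,"y": 0,"z": 0,"yaw": 0},{"x": 0,"y": 0,"z": 0,"yaw": 0},{"x": 0,"y": 0,"z": 0,"yaw": 0},{"x": 0,"y": 0,"z": 0,"yaw": 0}], grip=0)

```text
time: 8.8
ee_pos: [0.5698, -0.313, 0.0766]
tool_rot: [[0.332, 0.943, 0.0], [0.943, -0.332, -0.0], [-0.0, 0.001, -1.0]]
wrist_force: [0.8, -0.7, -1.1]
finger_gap: 0.0138
finger_force: 60.0
```

drive_tool(series=[{"x": 0,"y": 0,"z": 0,"yaw": -5},{"x": 0,"y": 0,"z": 0,"yaw": -5},{"x": 0,"y": 0,"z": 0,"yaw": -5},{"x": 0,"y": 0,"z": 0,"yaw": -5},{"x": 0,"y": 0,"z": 0,"yaw": 0}])

```text
time: 9.3
ee_pos: [0.5701, -0.3131, 0.0766]
tool_rot: [[-0.01, 1.0, 0.001], [1.0, 0.01, -0.0], [-0.0, 0.001, -1.0]]
wrist_force: [2.1, -2.1, -3.8]
finger_gap: 0.0134
finger_force: 60.0
```

drive_tool(series=[{"x": 0,"y": 0,"z": 0,"yaw": -7.5},{"x": 0,"y": 0,"z": 0,"yaw": -7.5},{"x": 0,"y": 0,"z": 0,"yaw": -7.5},{"x": 0,"y": 0,"z": 0,"yaw": -7.5},{"x": 0,"y": 0,"z": 0,"yaw": -7.5},{"x": 0,"y": 0,"z": 0,"yaw": -7.5},{"x": 0,"y": 0,"z": 0,"yaw": -7.5},{"x": 0,"y": 0,"z": 0,"yaw": -7.5},{"x": 0,"y": 0,"z": 0,"yaw": -7.5},{"x": 0,"y": 0,"z": 0,"yaw": -7.5},{"x": 0,"y": 0,"z": 0,"yaw": -7.5},{"x": 0,"y": 0,"z": 0,"yaw": -7.5},{"x": 0,"y": 0,"z": 0,"yaw": 0}])

```text
time: 10.6
ee_pos: [0.5709, -0.3121, 0.0766]
tool_rot: [[-1.0, -0.01, 0.002], [-0.01, 1.0, 0.001], [-0.002, 0.001, -1.0]]
wrist_force: [5.7, 1.5, -4.1]
finger_gap: 0.0137
finger_force: 60.0
```

```bash
python3 - <<'E'
from h import *
s=sensors.observe(); print(s["q"],s["wrist_torque"])
E
```

```text
[ 12.8931  36.4561  17.947   98.28   -14.5291  47.4493 127.9701] [ 0.2274 -1.2344  0.0479]
```

drive_tool(series=[{"x": 0,"y": 0,"z": 0,"yaw": 0},{"x": 0,"y": 0,"z": 0,"yaw": 0},{"x": 0,"y": 0,"z": -0.04,"yaw": 0},{"x": 0,"y": 0,"z": 0,"yaw": 0}], grip=0.035)

```text
time: 11.0
ee_pos: [0.5714, -0.3151, 0.121]
tool_rot: [[-1.0, -0.008, 0.006], [-0.008, 1.0, -0.004], [-0.006, -0.004, -1.0]]
wrist_force: [0.1, -0.6, 0.6]
finger_gap: 0.0351
finger_force: 0.0
```

drive_tool(series=[{"x": 0,"y": 0,"z": 0,"yaw": 8.5},{"x": 0,"y": 0,"z": 0,"yaw": 8.5},{"x": 0,"y": 0,"z": 0,"yaw": 8.5},{"x": 0,"y": 0,"z": 0,"yaw": 8.5},{"x": 0,"y": 0,"z": 0,"yaw": 8.5},{"x": 0,"y": 0,"z": 0,"yaw": 8.5},{"x": 0,"y": 0,"z": 0,"yaw": 8.5},{"x": 0,"y": 0,"z": 0,"yaw": 8.5},{"x": 0,"y": 0,"z": 0,"yaw": 8.5},{"x": 0,"y": 0,"z": 0,"yaw": 8.5},{"x": 0,"y": 0,"z": 0,"yaw": 8.5},{"x": 0,"y": 0,"z": 0,"yaw": 8.5},{"x": 0,"y": 0,"z": 0,"yaw": 8.5},{"x": 0,"y": 0,"z": 0,"yaw": 8.5},{"x": 0,"y": 0,"z": 0,"yaw": 8.5},{"x": 0,"y": 0,"z": 0,"yaw": 8.5},{"x": 0,"y": 0,"z": 0,"yaw": 8.5},{"x": 0,"y": 0,"z": 0,"yaw": 8.5},{"x": 0,"y": 0,"z": 0,"yaw": 8.5},{"x": 0,"y": 0,"z": 0,"yaw": 8.5}])

```text
time: 13.0
ee_pos: [0.5692, -0.3129, 0.1166]
tool_rot: [[0.984, 0.176, -0.0], [0.176, -0.984, -0.0], [-0.0, 0.0, -1.0]]
wrist_force: [0.5, -0.6, -0.2]
finger_gap: 0.0348
finger_force: 0.0
```

drive_tool(series=[{"x": 0,"y": 0,"z": 0,"yaw": 8.5},{"x": 0,"y": 0,"z": 0,"yaw": 1.5},{"x": 0,"y": 0,"z": 0,"yaw": 0},{"x": 0,"y": 0,"z": 0,"yaw": 0}])

```text
time: 13.4
ee_pos: [0.5695, -0.3128, 0.1166]
tool_rot: [[1.0, 0.012, -0.0], [0.012, -1.0, 0.0], [-0.0, -0.0, -1.0]]
wrist_force: [0.3, 0.2, -0.5]
finger_gap: 0.035
finger_force: 0.0
```

```bash
python3 - <<'E'
from h import *
p=read_camera("wrist");P,ok=wrist_world(p);C=p["frame"].astype(float)
b=ok&(np.hypot(P[...,0]-.570,P[...,1]+.312)<.045)&(P[...,2]>.090)&(P[...,2]<.100)
print(b.sum(),cv2.minAreaRect(P[b][:,:2].astype(np.float32)))
w=b&(C.min(-1)>130);print(w.sum(),np.median(P[w],0)) 
s=sensors.observe(); print(s["q"],s["ee_pos"],s["tool_rot"])
E
```

```text
2075 ((0.5722277164459229, -0.312465637922287), (0.07571487873792648, 0.014072027988731861), 0.6593895554542542)
171 [ 0.5924 -0.3119  0.0955]
[-14.061   47.6202  61.7034  98.9747 -46.7977  63.1965 -26.3474] [ 0.5695 -0.3128  0.1167] [[ 0.9999  0.0119  0.0002]
 [ 0.0119 -0.9999  0.0002]
 [ 0.0002 -0.0002 -1.    ]]
```

drive_tool(series=[{"x": 0,"y": 0,"z": 0.02,"yaw": 0},{"x": 0,"y": 0,"z": 0.02,"yaw": 0},{"x": 0,"y": 0,"z": 0,"yaw": 0}])

```text
time: 13.75
ee_pos: [0.5686, -0.3122, 0.0736]
tool_rot: [[1.0, 0.011, -0.003], [0.011, -1.0, 0.001], [-0.003, -0.001, -1.0]]
wrist_force: [0.5, -0.1, -0.3]
finger_gap: 0.035
finger_force: 0.0
```

drive_tool(series=[{"x": 0,"y": 0,"z": 0,"yaw": 0},{"x": 0,"y": 0,"z": 0,"yaw": 0},{"x": 0,"y": 0,"z": 0,"yaw": 0},{"x": 0,"y": 0,"z": 0,"yaw": 0}], grip=0)

```text
time: 14.15
ee_pos: [0.5694, -0.3122, 0.0764]
tool_rot: [[1.0, 0.011, -0.0], [0.011, -1.0, 0.001], [-0.0, -0.001, -1.0]]
wrist_force: [-0.6, 1.3, -0.1]
finger_gap: 0.0134
finger_force: 60.0
```

drive_tool(series=[{"x": 0,"y": 0,"z": 0,"yaw": -7.5},{"x": 0,"y": 0,"z": 0,"yaw": -7.5},{"x": 0,"y": 0,"z": 0,"yaw": -7.5},{"x": 0,"y": 0,"z": 0,"yaw": -7.5},{"x": 0,"y": 0,"z": 0,"yaw": -7.5},{"x": 0,"y": 0,"z": 0,"yaw": -7.5},{"x": 0,"y": 0,"z": 0,"yaw": -7.5},{"x": 0,"y": 0,"z": 0,"yaw": -7.5},{"x": 0,"y": 0,"z": 0,"yaw": -7.5},{"x": 0,"y": 0,"z": 0,"yaw": -7.5},{"x": 0,"y": 0,"z": 0,"yaw": -7.5},{"x": 0,"y": 0,"z": 0,"yaw": -4},{"x": 0,"y": 0,"z": 0,"yaw": 0},{"x": 0,"y": 0,"z": 0,"yaw": 0}])

```text
time: 15.55
ee_pos: [0.57, -0.3128, 0.0764]
tool_rot: [[0.052, 0.999, 0.001], [0.999, -0.052, -0.0], [-0.0, 0.001, -1.0]]
wrist_force: [2.9, -0.0, -5.4]
finger_gap: 0.0132
finger_force: 60.0
```

drive_tool(series=[{"x": 0,"y": 0,"z": 0,"yaw": 0},{"x": 0,"y": 0,"z": 0,"yaw": 0},{"x": 0,"y": 0,"z": -0.04,"yaw": 0},{"x": 0,"y": 0,"z": -0.05,"yaw": 0},{"x": 0,"y": 0,"z": -0.05,"yaw": -8.2},{"x": 0,"y": 0,"z": 0,"yaw": -8},{"x": 0,"y": 0,"z": 0,"yaw": -8},{"x": 0,"y": 0,"z": 0,"yaw": -8},{"x": 0,"y": 0,"z": 0,"yaw": -8},{"x": 0,"y": 0,"z": 0,"yaw": -8},{"x": 0,"y": 0,"z": 0,"yaw": -8},{"x": 0,"y": 0,"z": 0,"yaw": -8},{"x": 0,"y": 0,"z": 0,"yaw": -8},{"x": 0,"y": 0,"z": 0,"yaw": -8},{"x": 0,"y": 0,"z": 0,"yaw": -8},{"x": 0.0152,"y": 0.0349,"z": 0,"yaw": 0},{"x": 0.0152,"y": 0.0349,"z": 0,"yaw": 0},{"x": 0.0152,"y": 0.0349,"z": 0,"yaw": 0},{"x": 0.0152,"y": 0.0349,"z": 0,"yaw": 0},{"x": 0,"y": 0,"z": 0,"yaw": 0}], grip=0.05)

```text
time: 17.55
ee_pos: [0.5192, -0.1637, 0.2167]
tool_rot: [[-0.997, 0.076, -0.001], [0.076, 0.997, 0.003], [0.002, 0.003, -1.0]]
wrist_force: [-0.4, 0.5, 0.3]
finger_gap: 0.0498
finger_force: 0.0
```

```bash
python3 - <<'E'
from h import *
p=read_camera("wrist");P,ok=wrist_world(p);C=p["frame"].astype(float); save(p,"w3.png")
s=sensors.observe(); R=np.array(s["tool_rot"])
print(s["time"],s["q"],s["ee_pos"],np.degrees(np.arctan2(R[1,0],R[0,0])))
b=ok&(np.hypot(P[...,0]-.570,P[...,1]+.312)<.045)&(P[...,2]>.090)&(P[...,2]<.100)
print("bar",b.sum(),cv2.minAreaRect(P[b][:,:2].astype(np.float32)))
reg=ok&(P[...,0]>.42)&(P[...,0]<.62)&(P[...,1]<-.12)&(P[...,1]>-.22)
top=reg&(P[...,2]>.079)&(P[...,2]<.09)&(C[...,0]-C[...,2]>30)
print("handle",top.sum(),cv2.minAreaRect(P[top][:,:2].astype(np.float32)),P[top][:,:2].mean(0))
e=reg&(P[...,2]>.0755)&(P[...,2]<.085)&(P[...,0]>.568); print("eye",e.sum(),cv2.minEnclosingCircle(P[e][:,:2].astype(np.float32)))
E
```

```text
17.6 [ -5.8835  17.0131  24.447  107.7241  -8.3724  57.005  107.6892] [ 0.52   -0.1665  0.217 ] 175.49354695651607
bar 735 ((0.5701618194580078, -0.31136971712112427), (0.07685797661542892, 0.014477570541203022), 87.15132141113281)
handle 1588 ((0.5253894925117493, -0.16913795471191406), (0.021313602104783058, 0.09345537424087524), 85.856201171875) [ 0.5262 -0.1698]
eye 341 ((0.5836787819862366, -0.17260748147964478), 0.019211970269680023)
```

drive_tool(series=[{"x": 0,"y": -0.001,"z": 0.045,"yaw": 0},{"x": 0,"y": 0,"z": 0.045,"yaw": 0},{"x": 0,"y": 0,"z": 0.03,"yaw": 0},{"x": 0,"y": 0,"z": 0.01,"yaw": 0},{"x": 0,"y": 0,"z": 0,"yaw": 0},{"x": 0,"y": 0,"z": 0,"yaw": 0},{"x": 0,"y": 0,"z": 0,"yaw": 0}])

```text
time: 18.3
ee_pos: [0.5217, -0.1705, 0.0884]
tool_rot: [[-0.997, 0.083, 0.003], [0.083, 0.997, -0.001], [-0.003, -0.0, -1.0]]
wrist_force: [-0.5, 0.4, 1.1]
finger_gap: 0.0501
finger_force: 0.0
```

drive_tool(series=[{"x": 0,"y": 0.001,"z": 0.014,"yaw": 0},{"x": 0,"y": 0,"z": 0,"yaw": 0},{"x": 0,"y": 0,"z": 0,"yaw": 0},{"x": 0,"y": 0,"z": 0,"yaw": 0}])

```text
time: 18.7
ee_pos: [0.5205, -0.1687, 0.0727]
tool_rot: [[-0.997, 0.082, 0.0], [0.082, 0.997, -0.0], [-0.0, -0.0, -1.0]]
wrist_force: [-0.1, 0.3, 0.2]
finger_gap: 0.0502
finger_force: 0.0
```

drive_tool(series=[{"x": 0,"y": 0,"z": 0,"yaw": 0},{"x": 0,"y": 0,"z": 0,"yaw": 0},{"x": 0,"y": 0,"z": 0,"yaw": 0},{"x": 0,"y": 0,"z": 0,"yaw": 0},{"x": 0,"y": 0,"z": 0,"yaw": 0}], grip=0)

```text
time: 19.2
ee_pos: [0.5205, -0.1687, 0.0727]
tool_rot: [[-0.997, 0.082, 0.0], [0.082, 0.997, 0.0], [-0.0, 0.0, -1.0]]
wrist_force: [0.1, 0.4, 0.5]
finger_gap: 0.0212
finger_force: 60.0
```

drive_tool(series=[{"x": 0,"y": 0,"z": -0.02,"yaw": 0},{"x": 0,"y": 0,"z": -0.04,"yaw": 0},{"x": 0,"y": 0,"z": -0.05,"yaw": 0},{"x": 0,"y": 0,"z": -0.05,"yaw": 0},{"x": 0,"y": 0,"z": -0.05,"yaw": 0},{"x": 0,"y": 0,"z": -0.05,"yaw": 0},{"x": 0.0194,"y": 0.0387,"z": 0,"yaw": 0},{"x": 0.0194,"y": 0.0387,"z": 0,"yaw": 0},{"x": 0.0194,"y": 0.0387,"z": 0,"yaw": 0},{"x": 0.0194,"y": 0.0387,"z": 0,"yaw": 0},{"x": 0.0194,"y": 0.0387,"z": 0,"yaw": 0},{"x": 0.0194,"y": 0.0387,"z": 0,"yaw": 0},{"x": 0.0194,"y": 0.0387,"z": 0,"yaw": 0},{"x": 0,"y": 0,"z": 0,"yaw": -7.5},{"x": 0,"y": 0,"z": 0,"yaw": -7.5},{"x": 0,"y": 0,"z": 0,"yaw": -7.5},{"x": 0,"y": 0,"z": 0,"yaw": -7.5},{"x": 0,"y": 0,"z": 0,"yaw": -7.5},{"x": 0,"y": 0,"z": 0,"yaw": 0},{"x": 0,"y": 0,"z": 0,"yaw": 0}])

```text
time: 21.2
ee_pos: [0.4071, 0.1123, 0.3324]
tool_rot: [[-0.842, -0.539, -0.0], [-0.539, 0.842, -0.0], [0.0, 0.0, -1.0]]
wrist_force: [-0.3, 0.3, -1.8]
finger_gap: 0.0212
finger_force: 60.0
```

```bash
python3 - <<'E'
from h import *
p=read_camera("wrist");P,ok=wrist_world(p);C=p["frame"]; save(p,"w4.png"); np.savez("w4.npz",P=P,C=C,ok=ok)
s=sensors.observe(); R=np.array(s["tool_rot"])
print(s["time"],s["q"],s["ee_pos"],np.degrees(np.arctan2(R[1,0],R[0,0])),s["finger_gap"])
for k in ["scraper","scraper_eye","peg_free","peg_tip"]:
    print(k,[(round(b["p"],2),np.round(b["location"],4).tolist()) for b in boxes_of(p,k)][:4])
im=ortho(P[ok],C[ok],.38,.70,.05,0.45,1700)
cv2.imwrite("pics/o4.png",np.hstack([im[:,:,::-1]]))
E
```

```text
21.25 [-30.1663  -3.0479   9.8309 113.2478   0.5515  69.768  102.095 ] [0.4072 0.1124 0.3325] -147.36513236117963 0.021334011615933363
scraper [(0.84, [0.3569, 0.0782, 0.3403]), (0.49, [0.5828, -0.0062, 0.103])]
scraper_eye [(0.84, [0.3556, 0.0842, 0.3381]), (0.64, [0.2859, -0.1696, 0.0089])]
peg_free []
peg_tip []
```

View pics/w4.png

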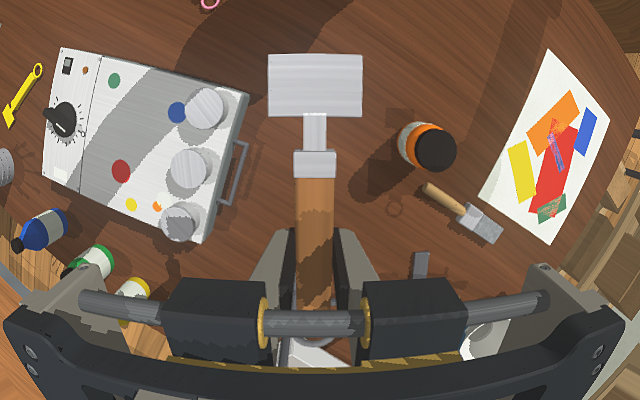

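View pics/o4.png

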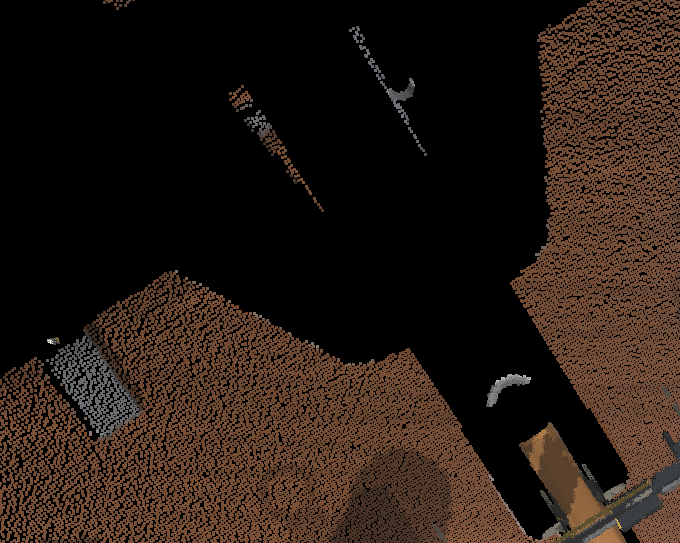

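The wrist view shows the held scraper level, with its blade near (315,85) and the eye hidden by the gripper body. The rail is mostly hidden from this camera, and the o4 map shows only fragments of it, so I'll fit the rail and pegs from the two fixed cameras.

```bash
python3 - <<'E'
from h import *
from scipy.optimize import minimize
for n in ["scene","side"]:
    p=read_camera(n); P=world(p,np.ones((400,640),bool))
    m=(P[:,2]>.225)&(P[:,2]<.30)&(P[:,0]>.42)&(P[:,0]<.75)&(P[:,1]>.17)&(P[:,1]<.48); Q=P[m]
    # robust bar line from points z .25-.272
    B=Q[(Q[:,2]>.243)&(Q[:,2]<.272)]
    vx,vy,x0,y0=cv2.fitLine(B[:,:2].astype(np.float32),cv2.DIST_WELSCH,0,.005,.005).ravel()
    d=np.array([vx,vy]); d=d if d[1]>0 else -d; nrm=np.array([d[1],-d[0]])  # +x rail
    o=np.array([x0,y0]); a=(Q[:,:2]-o)@d; b=(Q[:,:2]-o)@nrm
    print(n,"yaw",np.degrees(np.arctan2(-d[0],d[1])),"line",o)
    bar=(abs(b)<.012)&(Q[:,2]<.275); print(" bar a-range",np.percentile(a[bar],[0,1,99,100]),"b",np.percentile(b[bar],[2,50,98]),"z",np.percentile(Q[bar][:,2],[2,98]))
    c=np.percentile(a[bar],[1,99]).mean(); print(" centre",o+c*d)
    pg=(b<-.013)&(b>-.06)&(Q[:,2]>.255); 
    aa=a[pg]-c; print(" peg hist",np.histogram(aa,bins=np.arange(-.13,.14,.02)))
    f=pg&(a-c<-.06)&(a-c>-.10)
    print(" free peg pts",f.sum()); 
    i=np.argsort(b[f]); print(np.c_[a[f]-c,b[f],Q[f][:,2]][i][::max(1,f.sum()//12)])
    np.savez(n+"_rail.npz",Q=Q)
    save(p,n+"1.png")
E
```

```text
scene yaw 35.71278 line [0.574  0.3104]
 bar a-range [-0.1292 -0.1278  0.1307  0.1344] b [-0.0087  0.0001  0.0106] z [0.2405 0.2704]
 centre [0.5732 0.3115]
 peg hist (array([ 0, 19, 45,  0,  0, 26, 52,  1,  0, 26, 47,  0,  0]), array([-0.13, -0.11, -0.09, -0.07, -0.05, -0.03, -0.01,  0.01,  0.03,
        0.05,  0.07,  0.09,  0.11,  0.13]))
 free peg pts 64
[[-0.0946 -0.0477  0.2867]
 [-0.0925 -0.045   0.2903]
 [-0.0872 -0.0423  0.2828]
 [-0.0897 -0.0399  0.2855]
 [-0.0921 -0.0367  0.2855]
 [-0.0919 -0.0352  0.2835]
 [-0.0912 -0.0337  0.2742]
 [-0.0866 -0.0297  0.2758]
 [-0.0888 -0.0281  0.2738]
 [-0.081  -0.0253  0.2666]
 [-0.0836 -0.0231  0.2692]
 [-0.0806 -0.0203  0.2615]
 [-0.0854 -0.0167  0.2618]]
side yaw 35.80884 line [0.5857 0.2802]
 bar a-range [-0.0978 -0.0968  0.1587  0.1606] b [-0.0095  0.0009  0.0102] z [0.2277 0.2701]
 centre [0.5676 0.3053]
 peg hist (array([0, 0, 0, 0, 0, 0, 0, 0, 0, 0, 5, 0, 0]), array([-0.13, -0.11, -0.09, -0.07, -0.05, -0.03, -0.01,  0.01,  0.03,
        0.05,  0.07,  0.09,  0.11,  0.13]))
 free peg pts 0
[]
```

```bash
cat > fit.py <<'E'
from h import *
from scipy.optimize import least_squares
def box(p,c,h):
    q=abs(p-c)-h; return np.linalg.norm(np.maximum(q,0),axis=1)+np.minimum(q.max(1),0)
def cap(p,a,b,r):
    a=np.array(a);b=np.array(b);ab=b-a;t=np.clip((p-a)@ab/(ab@ab),0,1);return np.linalg.norm(p-a-t[:,None]*ab,axis=1)-r
def sdf(L,side=True):
    s=[box(L,np.array([.004,0,.255]),np.array([.004,.132,.013]))]
    for y in (-.08,0,.08):
        s+= [cap(L,[-.004,y,.255],[-.042,y,.287],.004), box(L,np.array([-.002,y,.255]),np.array([.002,.011,.015]))]
    return np.min(s,0)
def loc(P,t):
    c,s=np.cos(t[2]),np.sin(t[2]); d=P-np.array([t[0],t[1],t[3]]); return np.c_[c*d[:,0]+s*d[:,1],-s*d[:,0]+c*d[:,1],d[:,2]]
def fit(P,t0):
    t=np.array(t0)
    for tol in (.012,.008,.006):
        L=loc(P,t); S=P[(abs(sdf(L))<tol)&(L[:,2]>.243)]
        t=least_squares(lambda t:sdf(loc(S,t)),t,loss="soft_l1",f_scale=.002).x
    r=sdf(loc(S,t)); return t,len(S),np.sqrt(np.mean(r**2)),S
E
python3 - <<'E'
from fit import *
A=np.load("c.npz")["a"]; R=(A[:,2]>.225)&(A[:,2]<.30)&(A[:,0]>.42)&(A[:,0]<.75)&(A[:,1]>.17)&(A[:,1]<.48)
# the file holds scene then side; split by order
idx=np.nonzero(R)[0]; cut=idx[np.argmax(np.diff(idx))]+1
for n,P in [("scene0",A[idx[idx<cut]]),("side0",A[idx[idx>=cut]]),("scene1",np.load("scene_rail.npz")["Q"]),("side1",np.load("side_rail.npz")["Q"]),("both0",A[idx])]:
    for y0 in (33,37):
        t,k,r,S=fit(P,[.567,.311,np.radians(y0),0])
        c,s=np.cos(t[2]),np.sin(t[2]); T=np.array([t[0]-.042*c+.08*s,t[1]-.042*s-.08*c,.287+t[3]])
        L=loc(S,t); pf=(abs(L[:,1]+.08)<.012)&(L[:,0]<-.008)
        print(n,t[:2],np.degrees(t[2]),t[3],k,r,"tip",T,"pegpts",pf.sum(),L[pf].mean(0) if pf.any() else "")
E
```

```text
scene0 [0.5738 0.3022] 33.11471304511594 0.0007582905920107503 1188 0.002290594998614516 tip [0.5824 0.2123 0.2878] pegpts 59 [-0.0232 -0.0809  0.2753]
scene0 [0.574  0.3045] 37.64018537337088 0.0009003533120121994 1204 0.002223452676500316 tip [0.5896 0.2155 0.2879] pegpts 68 [-0.0298 -0.0803  0.2751]
side0 [0.5666 0.3045] 35.93524365054924 0.000978407300601121 623 0.0021246157931785023 tip [0.5795 0.215  0.288 ] pegpts 13 [-0.0204 -0.0778  0.2676]
side0 [0.5663 0.3042] 36.15322909499832 0.0013110925834606821 620 0.002144626449743509 tip [0.5796 0.2148 0.2883] pegpts 13 [-0.0204 -0.0776  0.2673]
scene1 [0.5719 0.301 ] 35.15824885397322 0.0007517642295668701 1195 0.0018201585140201896 tip [0.5837 0.2114 0.2878] pegpts 61 [-0.0244 -0.0804  0.2757]
scene1 [0.5719 0.301 ] 35.16308199127746 0.0007510660108765388 1196 0.001827740714740491 tip [0.5837 0.2114 0.2878] pegpts 61 [-0.0244 -0.0804  0.2757]
side1 [0.561  0.3088] 36.558569960503256 0.001475974272314379 213 0.0021953438040018605 tip [0.5749 0.2195 0.2885] pegpts 0 
side1 [0.5611 0.3092] 36.653873808822055 0.000982517471096229 212 0.002173513120236541 tip [0.5752 0.2199 0.288 ] pegpts 0 
both0 [0.5706 0.3019] 35.31471964504371 0.0007121555347666384 1807 0.0020464426390144333 tip [0.5826 0.2124 0.2877] pegpts 70 [-0.025  -0.0815  0.2758]
both0 [0.5709 0.3016] 35.32669539377372 0.0007547611656930422 1803 0.002019414323326548 tip [0.5829 0.212  0.2878] pegpts 72 [-0.0258 -0.0815  0.2765]
```

drive_tool(series=[{"x": 0,"y": 0,"z": 0,"yaw": -2.9},{"x": 0,"y": 0,"z": 0,"yaw": 0}], squeeze=8)

```text
time: 21.75
ee_pos: [0.4073, 0.1124, 0.3326]
tool_rot: [[-0.812, -0.583, 0.0], [-0.583, 0.812, 0.0], [-0.0, -0.0, -1.0]]
wrist_force: [0.5, 0.1, -1.3]
finger_gap: 0.022
finger_force: 8.0
```

```bash
cat >> fit.py <<'E'
def held():
    """tilt of the held scraper from the wrist camera: handle+blade top points in tool frame"""
    p=read_camera("wrist");P,ok=wrist_world(p); s=sensors.observe(); R=np.array(s["tool_rot"])
    C=p["frame"].astype(float)
    L=(P-np.array(s["ee_pos"]))@R
    m=ok&(abs(L[...,1])<.009)&(L[...,0]>.02)&(L[...,0]<.12)&(L[...,2]>-.06)&(L[...,2]<.13)
    q=L[m]; vx,vz,x0,z0=cv2.fitLine(q[:,[0,2]].astype(np.float32),cv2.DIST_HUBER,0,.001,.001).ravel()
    h=m&(C[...,0]-C[...,2]>40)
    hd=L[h]; f=cv2.fitLine(hd[:,[0,2]].astype(np.float32),cv2.DIST_HUBER,0,.001,.001).ravel() if len(hd)>20 else None
    print("t",s["time"],"ee",s["ee_pos"],"a",np.degrees(np.arctan2(R[1,0],R[0,0]))%360,"gap",s["finger_gap"],s["finger_force"])
    print("all tilt",np.degrees(np.arctan(vz/vx)),len(q),"xmax",q[:,0].max(),"handle tilt",None if f is None else (np.degrees(np.arctan(f[1]/f[0])),f[2:],len(hd)))
    return p,L
E
python3 -c "
from fit import *
held()"
```

```text
t 21.8 ee [0.4073 0.1124 0.3326] a 215.61948254269035 gap 0.02188940984155529 7.9978832602500916
all tilt 5.098765 5220 xmax 0.10801374192646612 handle tilt (np.float32(0.034200665), array([ 0.0315, -0.0111], dtype=float32), 1324)
```

drive_tool(series=[{"x": 0,"y": 0,"z": 0,"yaw": 0},{"x": 0,"y": 0,"z": 0,"yaw": 0}], squeeze=5)

```text
time: 22.0
ee_pos: [0.4074, 0.1124, 0.3326]
tool_rot: [[-0.813, -0.583, 0.0], [-0.583, 0.813, 0.0], [-0.0, 0.0, -1.0]]
wrist_force: [-0.4, -0.5, -1.3]
finger_gap: 0.0217
finger_force: 5.0
```

```bash
python3 -c "
from fit import *
held()"
```

```text
t 22.05 ee [0.4073 0.1124 0.3326] a 215.66410669945202 gap 0.022212879173689803 4.998785778880119
all tilt 5.265377 5183 xmax 0.10817563199887026 handle tilt (np.float32(0.43621728), array([ 0.0314, -0.011 ], dtype=float32), 1341)
```

drive_tool(series=[{"x": 0,"y": 0,"z": 0,"yaw": 0},{"x": 0,"y": 0,"z": 0,"yaw": 0}], squeeze=3.5)

```text
time: 22.25
ee_pos: [0.4073, 0.1124, 0.3326]
tool_rot: [[-0.812, -0.583, 0.0], [-0.583, 0.812, -0.0], [-0.0, -0.0, -1.0]]
wrist_force: [0.3, 0.1, -1.9]
finger_gap: 0.0221
finger_force: 3.5
```

```bash
python3 -c "
from fit import *
held()"
```

```text
t 22.3 ee [0.4073 0.1124 0.3326] a 215.68174263304348 gap 0.0221306519370405 3.499959670007229
all tilt 29.02982 3678 xmax 0.0988417180073063 handle tilt (np.float32(24.127707), array([0.0304, 0.0031], dtype=float32), 1178)
```

drive_tool(series=[{"x": 0,"y": 0,"z": 0,"yaw": 0},{"x": 0,"y": 0,"z": 0,"yaw": 0}], squeeze=50)

```text
time: 22.5
ee_pos: [0.4073, 0.1124, 0.3326]
tool_rot: [[-0.812, -0.583, -0.0], [-0.583, 0.812, -0.0], [0.0, 0.0, -1.0]]
wrist_force: [-0.6, -0.2, -1.8]
finger_gap: 0.0213
finger_force: 50.0
```

```bash
python3 - <<'E'
from fit import *
held()
p=read_camera("scene")
P=world(p,np.ones((400,640),bool)); m=(P[:,2]>.30)&(P[:,2]<.42)&(abs(P[:,0]-.46)<.08)&(abs(P[:,1]-.15)<.06)
print(m.sum()); 
im=p["frame"][200:330,310:470]; cv2.imwrite("pics/s2.png",cv2.resize(im,None,fx=5,fy=4.6,interpolation=cv2.INTER_CUBIC)[:598,:,::-1])
E
```

```text
t 22.55 ee [0.4073 0.1124 0.3326] a 215.6943380084806 gap 0.021083099553102815 49.99942481517792
all tilt 41.094498 2899 xmax 0.08642005157703936 handle tilt (np.float32(36.468933), array([0.0285, 0.0104], dtype=float32), 968)
373
```

View pics/s2.png

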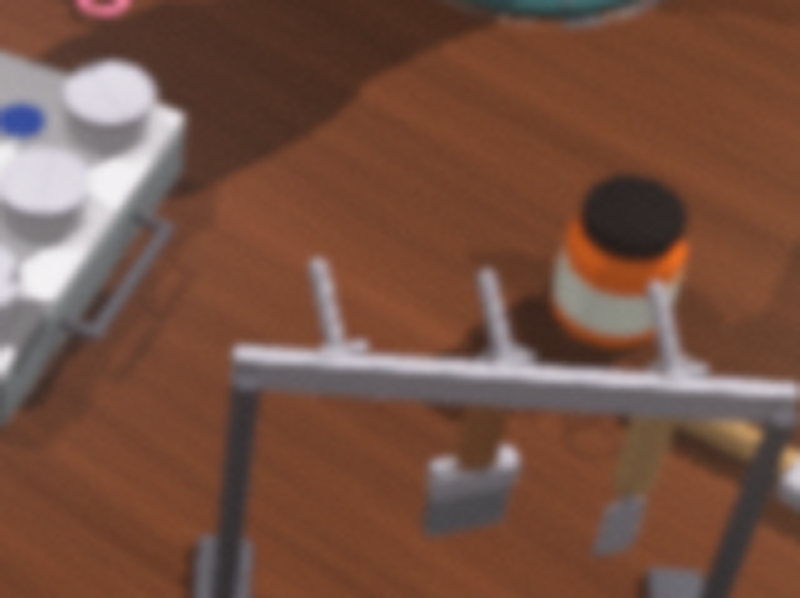

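The scraper is now clamped at about 36° tilt, so its ring is nearly square to the peg. In the crop the peg tips are at (318,262), (486,272) and (655,285), and the top back edge of the bar runs from (235,350) to (795,388). I'll refine the rail pose by reprojecting these.

```bash
python3 - <<'E'
from fit import *
p=read_camera("scene"); K=np.array(p["K"]); rv=np.array(p["rvec"]);tv=np.array(p["tvec"])
# crop centre convention for cv2.resize
cl=np.array([[318,262],[486,272],[655,285]],float); px=np.c_[310+(cl[:,0]+.5)/5-.5,200+(cl[:,1]+.5)/4.6-.5]
M=np.array([[-.042,-.08,.289],[-.042,0,.289],[-.042,.08,.289]])
def W(t,M): c,s=np.cos(t[2]),np.sin(t[2]); return np.c_[t[0]+c*M[:,0]-s*M[:,1],t[1]+s*M[:,0]+c*M[:,1],M[:,2]]
pr=lambda X:cv2.projectPoints(X,rv,tv,K,None)[0][:,0]
# roots too: where the peg meets the bar's top edge is not used
f=lambda t:(pr(W(t,M))-px).ravel()
r=least_squares(f,[.57,.303,.61]); t=r.x; print(t[:2],np.degrees(t[2]),r.fun)
for tt in (t,[.5709,.3018,np.radians(35.3)]):
    print("tip",W(tt,np.array([[-.042,-.08,.287]])),"barends px",pr(W(tt,np.array([[.008,-.132,.268],[.008,.132,.268],[0,-.132,.268],[0,.132,.268]]))).tolist())
    print(pr(W(tt,M)).tolist())
print(px)
E
```

```text
[0.5743 0.2967] 34.928273544425636 [-0.0654 -0.106  -0.0228  0.2077  0.0876 -0.1109]
tip [[0.5857 0.2071 0.287 ]] barends px [[349.9378935102422, 276.89450402640995], [463.297135311891, 285.5733506136221], [350.1122406109757, 274.1881707949171], [462.93687436030825, 282.78982892901723]]
[[373.134607798554, 256.459224174819], [406.77721576623884, 258.9468624857772], [440.68764391491493, 261.4543042478627]]
tip [[0.5829 0.2122 0.287 ]] barends px [[352.5433417092928, 277.4302488742022], [465.9568694199915, 285.5246357467103], [352.68373478587836, 274.7174013752507], [465.56158145903925, 282.7400214167502]]
[[375.58929065778017, 256.8505123925329], [409.256734170633, 259.17193968028255], [443.1718191232621, 261.5104422649924]]
[[373.2    256.5652]
 [406.8    258.7391]
 [440.6    261.5652]]
```

```bash
python3 - <<'E'
from fit import *
p=read_camera("scene"); K=np.array(p["K"]); rv=np.array(p["rvec"]);tv=np.array(p["tvec"])
def W(t,M): c,s=np.cos(t[2]),np.sin(t[2]); return np.c_[t[0]+c*M[:,0]-s*M[:,1],t[1]+s*M[:,0]+c*M[:,1],M[:,2]]
pr=lambda X:cv2.projectPoints(X,rv,tv,K,None)[0][:,0]
M=np.array([[-.002,-.091,.270],[-.002,-.069,.270],[-.0195,-.08,.268],[-.042,-.08,.287],[.008,-.132,.268],[.008,.132,.268],[.008,-.125,.1],[.008,.125,.1]])
for t in ([.5743,.2967,np.radians(34.9)],[.5709,.3018,np.radians(35.3)],[.574,.3045,np.radians(37.6)],[.567,.3045,np.radians(36)]):
    q=pr(W(t,M)); print(np.round(np.c_[(q[:,0]-309.5)*5-.5,(q[:,1]-199.5)*4.6-.5]).astype(int).tolist())
# bar horizontal extent in the image: edge profile
g=p["frame"].astype(int); 
for r in (278,279,280): print(r,[(c,g[r,c].tolist()) for c in range(350,364)])
E
```

```text
[[290, 344], [336, 347], [313, 321], [317, 264], [202, 355], [769, 396], [201, 538], [688, 575]]
[[303, 346], [349, 349], [326, 323], [330, 266], [215, 358], [782, 395], [212, 540], [700, 574]]
[[303, 358], [350, 360], [325, 334], [327, 277], [216, 373], [783, 393], [213, 554], [701, 573]]
[[312, 345], [359, 348], [335, 322], [338, 265], [224, 359], [791, 391], [221, 541], [709, 570]]
278 [(350, [123, 72, 49]), (351, [123, 74, 50]), (352, [126, 75, 52]), (353, [125, 75, 51]), (354, [124, 75, 52]), (355, [123, 81, 65]), (356, [122, 97, 91]), (357, [131, 119, 123]), (358, [142, 134, 141]), (359, [147, 143, 150]), (360, [154, 148, 156]), (361, [159, 154, 162]), (362, [166, 160, 169]), (363, [173, 167, 177])]
279 [(350, [122, 72, 50]), (351, [122, 73, 50]), (352, [123, 73, 50]), (353, [124, 74, 50]), (354, [123, 74, 52]), (355, [119, 77, 60]), (356, [114, 88, 82]), (357, [108, 96, 97]), (358, [105, 100, 104]), (359, [110, 104, 110]), (360, [114, 108, 114]), (361, [119, 113, 120]), (362, [124, 119, 126]), (363, [131, 125, 132])]
280 [(350, [120, 71, 49]), (351, [121, 71, 50]), (352, [122, 71, 49]), (353, [123, 72, 50]), (354, [121, 73, 51]), (355, [119, 78, 62]), (356, [110, 86, 81]), (357, [98, 86, 88]), (358, [93, 87, 91]), (359, [95, 89, 95]), (360, [97, 91, 97]), (361, [99, 94, 98]), (362, [103, 97, 103]), (363, [105, 100, 105])]
```

```bash
python3 - <<'E'
from fit import *
p=read_camera("scene"); K=np.array(p["K"]); rv=np.array(p["rvec"]);tv=np.array(p["tvec"])
P=world(p,np.ones((400,640),bool)); v,u=np.nonzero(p["z_map"]>0)
t=np.array([.570,.3035,np.radians(35.5),0]); L=loc(P,t)
for y in (-.08,0,.08):
    m=(L[:,2]>.273)&(L[:,2]<.30)&(abs(L[:,1]-y)<.03)&(L[:,0]<0)&(L[:,0]>-.08)
    Q=L[m]; f=cv2.fitLine(Q.astype(np.float32),cv2.DIST_HUBER,0,.001,.001).ravel(); d=f[:3]*np.sign(-f[0])
    print(y,m.sum(),"dir",d,"at",f[3:],"yawoff",np.degrees(np.arctan2(-d[1],-d[0])),"max reach",np.percentile(Q,[2,50,98],axis=0).round(4).tolist(),"px u",u[m].min(),u[m].max(),"v",v[m].min(),v[m].max())
b=(abs(L[:,0]-.004)<.012)&(L[:,2]>.262)&(L[:,2]<.272); B=L[b]
f=cv2.fitLine(B[:,:2].astype(np.float32),cv2.DIST_HUBER,0,.001,.001).ravel(); print("bar top",f,np.percentile(B[:,1],[1,99]),B[:,0].min(),B[:,0].max())
po=(abs(L[:,0]-.004)<.03)&(L[:,2]>.12)&(L[:,2]<.22)
for s in (-1,1):
    q=L[po&(abs(L[:,1]-s*.125)<.03)]; print("post",s,len(q),np.median(q,0))
    for zz in (.13,.17,.21):
        w=q[abs(q[:,2]-zz)<.015]; print(zz,np.median(w,0))
E
```

```text
-0.08 40 dir [-0.8026 -0.3502  0.4829] at [-0.0297 -0.0851  0.2821] yawoff 23.576805 max reach [[-0.0413, -0.0902, 0.2737], [-0.031, -0.0852, 0.2807], [-0.0139, -0.0763, 0.2928]] px u 372 382 v 257 275
0 40 dir [-0.7366 -0.3048  0.6038] at [-0.0304 -0.0055  0.2821] yawoff 22.478767 max reach [[-0.0425, -0.0117, 0.2731], [-0.0286, -0.0062, 0.2834], [-0.019, 0.0012, 0.2908]] px u 405 410 v 259 271
0.08 42 dir [-0.7886 -0.2699  0.5526] at [-0.0292  0.0742  0.2821] yawoff 18.891909 max reach [[-0.0396, 0.068, 0.2739], [-0.0295, 0.0739, 0.2818], [-0.0172, 0.0809, 0.2905]] px u 439 444 v 262 273
bar top [0.0052 1.     0.0049 0.0071] [-0.1233  0.1346] -0.007948755128793762 0.014914368465661715
post -1 129 [ 0.02   -0.1192  0.1725]
0.13 [ 0.0201 -0.1186  0.1343]
0.17 [ 0.0201 -0.1188  0.1715]
0.21 [ 0.0199 -0.1195  0.2061]
post 1 147 [0.0212 0.1286 0.1718]
0.13 [0.0217 0.1286 0.132 ]
0.17 [0.021  0.1283 0.1713]
0.21 [0.0212 0.1286 0.208 ]
```

```bash
python3 - <<'E'
from fit import *
A=np.load("c.npz")["a"]; t=np.array([.570,.3035,np.radians(35.5),0])
R=(A[:,2]>.225)&(A[:,2]<.30)&(A[:,0]>.42)&(A[:,0]<.75)&(A[:,1]>.17)&(A[:,1]<.48)
idx=np.nonzero(R)[0]; cut=idx[np.argmax(np.diff(idx))]+1
for n,P in (("scene0",A[idx[idx<cut]]),("side0",A[idx[idx>=cut]])):
    L=loc(P,t)
    b=(abs(L[:,0]-.004)<.012)&(L[:,2]>.245)&(L[:,2]<.272); f=cv2.fitLine(L[b][:,:2].astype(np.float32),cv2.DIST_HUBER,0,.001,.001).ravel()
    print(n,"bar",f,np.percentile(L[b][:,1],[1,99]))
    for y in (-.08,0,.08):
        m=(L[:,2]>.262)&(abs(L[:,1]-y)<.03)&(L[:,0]<-.010)&(L[:,0]>-.08); Q=L[m]
        if m.sum()<5: print(y,m.sum());continue
        f=cv2.fitLine(Q.astype(np.float32),cv2.DIST_HUBER,0,.001,.001).ravel(); d=f[:3]*np.sign(-f[0])
        print(y,m.sum(),d,f[3:],"yawoff",np.degrees(np.arctan2(-d[1],-d[0])),Q[np.argmax(Q[:,2])])
E
# zoomed side0 crop at the rail
python3 -c "
import cv2;im=cv2.imread('pics/side0.png')[85:160,195:315];cv2.imwrite('pics/sc.png',cv2.resize(im,None,fx=6,fy=6,interpolation=cv2.INTER_CUBIC))"
```

```text
scene0 bar [ 0.0084  1.      0.0065 -0.0075] [-0.123   0.1343]
-0.08 59 [-0.7112 -0.2653  0.651 ] [-0.0273 -0.0842  0.2791] yawoff 20.45535 [-0.0359 -0.0905  0.2918]
0 63 [-0.7246 -0.2663  0.6356] [-0.0254 -0.0037  0.277 ] yawoff 20.175575 [-0.04   -0.0075  0.2917]
0.08 60 [-0.7064 -0.2813  0.6495] [-0.0253  0.076   0.2774] yawoff 21.716904 [-0.0381  0.0701  0.2911]
side0 bar [0.0033 1.     0.0001 0.0043] [-0.1241  0.1357]
-0.08 13 [-0.7046 -0.4042  0.5833] [-0.0322 -0.0814  0.2785] yawoff 29.838787 [-0.0437 -0.0887  0.2922]
0 10 [-0.6628 -0.291   0.69  ] [-0.0357 -0.0047  0.2807] yawoff 23.705692 [-0.0431 -0.008   0.2922]
0.08 12 [-0.6876 -0.3789  0.6194] [-0.0349  0.0755  0.2813] yawoff 28.854736 [-0.0406  0.0715  0.2912]
```

View pics/sc.png

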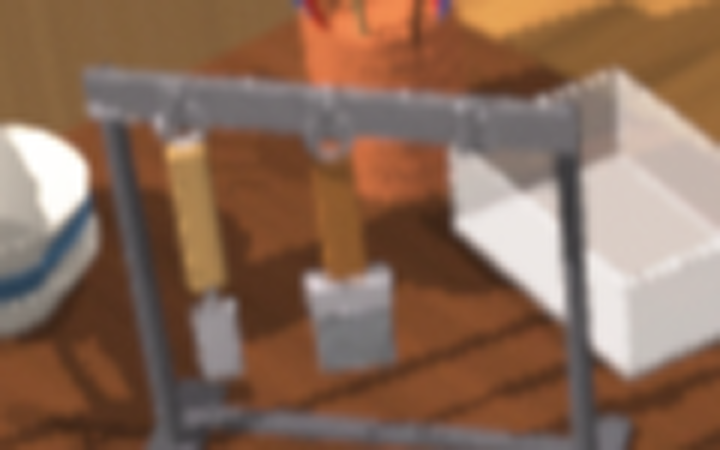

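The scene view, the side view and the depth data all agree. The pegs rise at 40°, but they are yawed about 20° from the bar's normal, so they head 56° in the world frame. The free peg's tip is at about (0.589,0.209,0.2875). I'll line the held scraper up with that.

drive_tool(series=[{"x": 0,"y": 0,"z": 0,"yaw": -6.8},{"x": 0,"y": 0,"z": 0,"yaw": -6.8},{"x": 0,"y": 0,"z": 0,"yaw": -6.7},{"x": -0.0267,"y": -0.0241,"z": 0,"yaw": 0},{"x": -0.0267,"y": -0.0241,"z": 0,"yaw": 0},{"x": -0.0267,"y": -0.0241,"z": 0,"yaw": 0},{"x": -0.0267,"y": -0.0241,"z": 0,"yaw": 0},{"x": 0,"y": 0,"z": 0.02,"yaw": 0},{"x": 0,"y": 0,"z": 0.02,"yaw": 0},{"x": 0,"y": 0,"z": 0.02,"yaw": 0},{"x": 0,"y": 0,"z": 0.0056,"yaw": 0},{"x": 0,"y": 0,"z": 0,"yaw": 0},{"x": 0,"y": 0,"z": 0,"yaw": 0}])

```text
time: 24.05
ee_pos: [0.5475, 0.1472, 0.2679]
tool_rot: [[-0.559, -0.829, 0.001], [-0.829, 0.559, 0.0], [-0.001, -0.001, -1.0]]
wrist_force: [-0.4, -0.1, -1.9]
finger_gap: 0.0214
finger_force: 50.0
```

```bash
python3 - <<'E'
from fit import *
held()
for n in ("scene","side"):
    p=read_camera(n); P=world(p,np.ones((400,640),bool)); K=np.array(p["K"])
    s=sensors.observe(); R=np.array(s["tool_rot"]); L=(P-np.array(s["ee_pos"]))@R
    m=(L[:,0]<-.03)&(L[:,0]>-.085)&(abs(L[:,1])<.03)&(L[:,2]<-.015)&(L[:,2]>-.075)
    print(n,m.sum(),np.percentile(L[m],[2,50,98],axis=0) if m.any() else "")
    tip=np.array([.589,.209,.2875]); d=np.array([-.424,-.629,.65]); E=np.array(s["ee_pos"])+R@[-.052,0,-.040]
    q=cv2.projectPoints(np.array([tip,tip-.05*d,E]),np.array(p["rvec"]),np.array(p["tvec"]),K,None)[0][:,0]
    print("px tip,root,eye",q.tolist()); v,u=np.nonzero(p["z_map"]>0); 
    if m.any(): print("eye pts px",u[m].min(),u[m].max(),v[m].min(),v[m].max())
    if n=="scene":
        c=p["frame"][215:295,340:440]; cv2.imwrite("pics/s3.png",cv2.resize(c,None,fx=7,fy=7,interpolation=cv2.INTER_CUBIC)[:,:,::-1])
E
```

```text
t 24.1 ee [0.5477 0.1472 0.2682] a 235.98839720777852 gap 0.021005694448711115 49.999385476112366
all tilt 40.691887 2921 xmax 0.08676563417664661 handle tilt (np.float32(36.323612), array([0.0286, 0.0107], dtype=float32), 991)
scene 108 [[-0.0807 -0.0159 -0.0521]
 [-0.0501 -0.0017 -0.0355]
 [-0.0305  0.0116 -0.0168]]
px tip,root,eye [[372.925782838667, 258.0909487722122], [377.3168041497521, 278.6876435137216], [370.2926955960296, 245.52231398812913]]
eye pts px 362 377 241 261
side 35 [[-0.0767 -0.0149 -0.0457]
 [-0.0396 -0.0035 -0.0364]
 [-0.0305  0.0057 -0.0178]]
px tip,root,eye [[275.1703949830529, 103.52922541207765], [274.18605404803236, 105.87424165170653], [275.79598355307934, 101.62613092422208]]
eye pts px 274 281 99 109
```

View pics/s3.png

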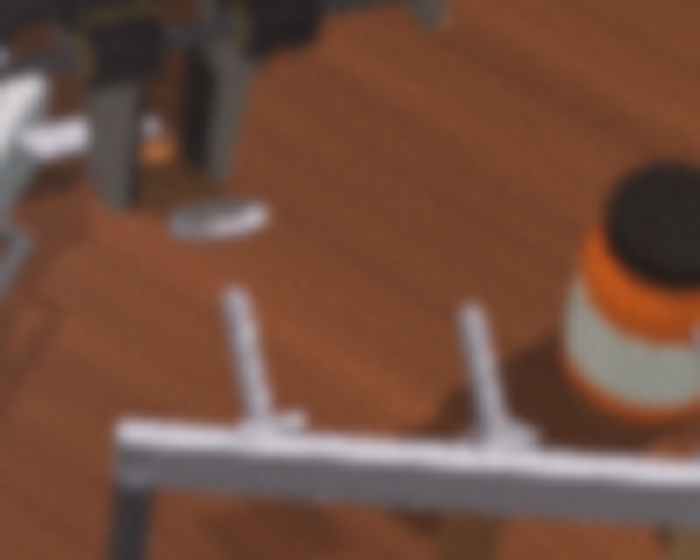

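The ring is at crop (220,219) and the peg tip at (235,292), with the peg line passing through about (219,219). The lateral alignment is within about 1 mm, so I'll slide the ring along the peg's axis.

drive_tool(series=[{"x": -0.0076,"y": 0,"z": 0.0065,"yaw": 0},{"x": -0.0076,"y": 0,"z": 0.0065,"yaw": 0},{"x": -0.0076,"y": 0,"z": 0.0065,"yaw": 0},{"x": -0.0076,"y": 0,"z": 0.0065,"yaw": 0},{"x": 0,"y": 0,"z": 0,"yaw": 0},{"x": 0,"y": 0,"z": 0,"yaw": 0}])

```text
time: 24.8
ee_pos: [0.5639, 0.1723, 0.2405]
tool_rot: [[-0.559, -0.829, -0.001], [-0.829, 0.559, -0.001], [0.001, 0.0, -1.0]]
wrist_force: [0.1, -0.8, -0.7]
finger_gap: 0.0214
finger_force: 50.0
```

```bash
python3 - <<'E'
from fit import *
held()
p=read_camera("scene"); c=p["frame"][215:295,340:440]; cv2.imwrite("pics/s4.png",cv2.resize(c,None,fx=7,fy=7,interpolation=cv2.INTER_CUBIC)[:,:,::-1])
g=cv2.cvtColor(p["frame"],cv2.COLOR_RGB2GRAY)
np.set_printoptions(linewidth=200); print(g[246:278,360:388])
E
```

```text
t 24.85 ee [0.564  0.1721 0.2409] a 235.98829591819168 gap 0.02125891838099907 49.99936044216156
all tilt 40.718315 2907 xmax 0.08659441058934901 handle tilt (np.float32(36.4039), array([0.0285, 0.0109], dtype=float32), 975)
[[ 80  80  73  71  86 100  96  88  75  56  40  33  37  49  67  78  79  80  81  81  81  79  81  78  81  80  82  81]
 [ 81  79  71  76 101 113 104  90  75  52  40  34  37  50  69  77  80  79  82  82  82  81  80  79  79  81  81  80]
 [ 82  78  69  75 100 115 104  89  73  53  39  33  39  51  70  77  80  81  83  83  83  81  81  81  79  79  80  80]
 [ 81  77  68  72  94 104 100  88  72  52  38  34  41  54  70  78  80  82  83  83  82  83  82  82  81  80  80  80]
 [ 81  77  67  74  96 105  99  88  69  49  38  37  40  57  71  78  82  84  84  83  83  84  83  84  83  81  81  80]
 [ 82  75  66  76 102 112 104  90  68  48  37  37  45  61  72  79  81  85  86  86  84  84  84  84  84  83  82  82]
 [ 79  75  65  76 101 110 101  85  64  47  37  37  47  62  74  80  83  85  86  87  84  85  84  84  82  84  83  83]
 [ 81  75  65  70  87  92  84  70  58  48  42  40  48  66  77  81  84 
[... 2105 characters left out ...]
  86  86]
 [ 82  83  83  85  86  87  86  85  86  85  87  84  84  85  94 116 147 157 133 103  89  89  88  89  85  85  86  85]
 [ 85  84  85  85  86  86  85  87  86  86  87  86  86  88  97 120 147 157 139 117 110 115 113 100  89  85  86  85]
 [109 107 104  99  98  98  97  95  96  92  92  91  91  95 110 131 149 159 155 145 146 152 148 123  96  85  83  85]
 [158 155 147 139 133 132 128 126 126 125 120 120 114 120 140 156 168 174 171 165 164 168 162 133 102  91  89  87]
 [193 191 187 181 177 176 174 173 171 170 167 165 158 156 167 177 184 188 186 176 167 163 155 139 124 118 115 111]
 [187 189 190 194 193 194 194 196 197 197 194 191 186 180 180 185 189 193 195 193 186 180 176 170 167 164 161 159]]
```

drive_tool(series=[{"x": -0.0053,"y": 0,"z": 0.0046,"yaw": 0},{"x": -0.0053,"y": 0,"z": 0.0046,"yaw": 0},{"x": 0,"y": 0,"z": 0,"yaw": 0},{"x": 0,"y": 0,"z": 0,"yaw": 0}])

```text
time: 25.3
ee_pos: [0.5698, 0.1812, 0.2315]
tool_rot: [[-0.559, -0.829, -0.001], [-0.829, 0.559, -0.0], [0.001, 0.0, -1.0]]
wrist_force: [0.2, -0.5, -0.6]
finger_gap: 0.0216
finger_force: 50.0
```

drive_tool(series=[{"x": 0,"y": 0,"z": 0,"yaw": 0},{"x": 0,"y": 0,"z": 0,"yaw": 0},{"x": 0,"y": 0,"z": 0,"yaw": 0}], squeeze=3.5)

```text
time: 25.6
ee_pos: [0.57, 0.1809, 0.232]
tool_rot: [[-0.559, -0.829, 0.0], [-0.829, 0.559, 0.0], [-0.0, -0.0, -1.0]]
wrist_force: [0.7, -0.3, -0.8]
finger_gap: 0.0219
finger_force: 3.5
```

```bash
python3 - <<'E'
from fit import *
held()
E
```

```text
t 25.65 ee [0.57   0.1809 0.232 ] a 235.9806633748973 gap 0.02235368833168962 3.4999727457761765
all tilt 53.329723 2138 xmax 0.07043271409168561 handle tilt (np.float32(49.167877), array([0.0256, 0.0188], dtype=float32), 639)
```

drive_tool(series=[{"x": 0,"y": 0.005,"z": 0,"yaw": 0},{"x": 0,"y": 0.005,"z": 0,"yaw": 0},{"x": 0,"y": 0.003,"z": 0,"yaw": 0},{"x": 0,"y": 0,"z": 0,"yaw": 0}], squeeze=15)

```text
time: 26.05
ee_pos: [0.561, 0.1864, 0.2323]
tool_rot: [[-0.561, -0.828, 0.004], [-0.828, 0.561, -0.002], [-0.001, -0.005, -1.0]]
wrist_force: [6.6, -3.7, -2.3]
finger_gap: 0.0224
finger_force: 15.3
```

drive_tool(series=[{"x": 0,"y": -0.0065,"z": 0,"yaw": 0},{"x": 0,"y": -0.0065,"z": 0,"yaw": 0},{"x": 0,"y": -0.0065,"z": 0,"yaw": 0},{"x": 0,"y": -0.0065,"z": 0,"yaw": 0},{"x": 0,"y": 0,"z": 0,"yaw": 0}])

```text
time: 26.55
ee_pos: [0.5782, 0.1754, 0.2305]
tool_rot: [[-0.557, -0.83, -0.006], [-0.83, 0.557, 0.001], [0.003, 0.006, -1.0]]
wrist_force: [-5.8, 2.8, -2.4]
finger_gap: 0.0225
finger_force: 15.3
```

A push to either side is blocked with about 7 N, so the eye is threaded on the peg. I'll re-centre, let it droop, then release.

drive_tool(series=[{"x": 0,"y": 0.0065,"z": 0,"yaw": 0},{"x": 0,"y": 0.0065,"z": 0,"yaw": 0},{"x": 0,"y": 0,"z": 0,"yaw": 0},{"x": 0,"y": 0,"z": 0,"yaw": 0},{"x": 0,"y": 0,"z": 0,"yaw": 0},{"x": 0,"y": 0,"z": 0,"yaw": 0}], squeeze=3)

```text
time: 27.15
ee_pos: [0.5702, 0.1808, 0.232]
tool_rot: [[-0.56, -0.829, 0.001], [-0.829, 0.56, 0.0], [-0.0, -0.0, -1.0]]
wrist_force: [-0.1, 0.6, -1.4]
finger_gap: 0.022
finger_force: 3.0
```

drive_tool(series=[{"x": 0,"y": 0,"z": 0,"yaw": 0},{"x": 0,"y": 0,"z": 0,"yaw": 0},{"x": 0,"y": 0,"z": 0,"yaw": 0},{"x": 0,"y": 0,"z": 0,"yaw": 0},{"x": 0,"y": 0,"z": 0,"yaw": 0},{"x": 0,"y": 0,"z": 0,"yaw": 0},{"x": 0,"y": 0,"z": 0,"yaw": 0},{"x": 0,"y": 0,"z": 0,"yaw": 0}], grip=0.05)

```text
time: 27.95
ee_pos: [0.5699, 0.181, 0.2318]
tool_rot: [[-0.559, -0.829, 0.0], [-0.829, 0.559, 0.0], [-0.0, -0.0, -1.0]]
wrist_force: [0.4, 1.0, 0.1]
finger_gap: 0.05
finger_force: 0.0
```

```bash
python3 - <<'E'
from fit import *
for n in ("scene","wrist"):
    p=read_camera(n)
    for k in ("scraper","scraper_eye"):
        print(n,k,[(round(b["p"],2),np.round(b["location"],3).tolist()) for b in boxes_of(p,k)][:5])
P,ok=wrist_world(p);C=p["frame"].astype(float)
m=ok&(C[...,0]-C[...,2]>40)&(abs(P[...,0]-.59)<.06)&(abs(P[...,1]-.21)<.06)&(P[...,2]>.1)&(P[...,2]<.26)
print(m.sum(), np.percentile(P[m],[5,50,95],axis=0) if m.any() else "")
E
```

```text
scene scraper [(0.88, [0.635, -0.533, 0.01]), (0.65, [0.612, 0.234, 0.141]), (0.56, [0.25, -0.268, 0.008]), (0.5, [0.346, -0.563, 0.008])]
scene scraper_eye [(0.89, [0.613, 0.238, 0.151]), (0.79, [0.637, -0.537, 0.007]), (0.63, [0.252, -0.264, 0.01]), (0.59, [0.345, -0.561, 0.014])]
wrist scraper [(0.76, [0.596, 0.223, 0.182])]
wrist scraper_eye [(0.97, [0.6, 0.228, 0.179]), (0.53, [0.616, 0.221, 0.006])]
1579 [[0.5926 0.2186 0.1504]
 [0.6004 0.2252 0.192 ]
 [0.6089 0.2325 0.2212]]
```

drive_tool(series=[{"x": 0.02,"y": 0,"z": 0,"yaw": 0},{"x": 0.03,"y": 0,"z": 0,"yaw": 0},{"x": 0.03,"y": 0,"z": 0,"yaw": 0},{"x": 0.03,"y": 0,"z": 0,"yaw": 0},{"x": 0,"y": 0,"z": -0.03,"yaw": 0},{"x": 0,"y": 0,"z": -0.04,"yaw": 0},{"x": 0,"y": 0,"z": 0,"yaw": 0},{"x": 0,"y": 0,"z": 0,"yaw": 0},{"x": 0,"y": 0,"z": 0,"yaw": 0},{"x": 0,"y": 0,"z": 0,"yaw": 0},{"x": 0,"y": 0,"z": 0,"yaw": 0},{"x": 0,"y": 0,"z": 0,"yaw": 0},{"x": 0,"y": 0,"z": 0,"yaw": 0},{"x": 0,"y": 0,"z": 0,"yaw": 0},{"x": 0,"y": 0,"z": 0,"yaw": 0},{"x": 0,"y": 0,"z": 0,"yaw": 0},{"x": 0,"y": 0,"z": 0,"yaw": 0},{"x": 0,"y": 0,"z": 0,"yaw": 0},{"x": 0,"y": 0,"z": 0,"yaw": 0},{"x": 0,"y": 0,"z": 0,"yaw": 0}])

```text
time: 30.25
ee_pos: [0.5084, 0.0898, 0.3018]
tool_rot: [[-0.559, -0.829, 0.0], [-0.829, 0.559, 0.0], [-0.0, -0.0, -1.0]]
wrist_force: [0.7, -0.0, -0.2]
finger_gap: 0.0502
finger_force: 0.0
```

```bash
python3 - <<'E'
from fit import *
def handle():
    p=read_camera("scene"); P=world(p,np.ones((400,640),bool)); v,u=np.nonzero(p["z_map"]>0); C=p["frame"][v,u].astype(float)
    m=(abs(P[:,0]-.61)<.035)&(abs(P[:,1]-.235)<.035)&(P[:,2]>.05)&(P[:,2]<.235)
    Q=P[m]; f=cv2.fitLine(Q.astype(np.float32),cv2.DIST_HUBER,0,.001,.001).ravel()
    print(len(Q),"axis",f[:3],"at",f[3:],"z",Q[:,2].min(),Q[:,2].max())
    return p
handle(); 
for i in range(6): p=read_camera("side")
handle()
P=world(p,np.ones((400,640),bool)); b=(np.hypot(P[:,0]-.570,P[:,1]+.312)<.045)&(P[:,2]>.0885)&(P[:,2]<.10)
print("bar",b.sum(),cv2.minAreaRect(P[b][:,:2].astype(np.float32)))
s=sensors.observe();print(s["time"],s["wrist_force"],s["ee_pos"])
E
```

```text
351 axis [0.0737 0.0599 0.9955] at [0.6086 0.2348 0.1467] z 0.0770010174726025 0.23264827887607034
352 axis [0.0765 0.061  0.9952] at [0.6085 0.2347 0.1463] z 0.07464833393680587 0.2341235072829974
bar 137 ((0.5685571432113647, -0.31027621030807495), (0.07783810794353485, 0.018420731648802757), 88.54664611816406)
30.65 [-0.0614 -0.2545 -0.7999] [0.5084 0.0898 0.3018]
```

```bash
python3 -c "
from h import *
print(ticket.sign_off())"
```

```text
the job is handed in; nothing more can be done
None
```

I handed in the job at about 31 s with no verdict returned: the scraper hangs still by its eye on the free peg, about 5° off upright; the dial's pointer is within about 1° of the keep-warm mark; the arm is clear, and nothing I did came near the tins, though I didn't re-measure them.

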